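Find the mill jars that still hold a loose grinding ball

ROBOT

A 6-joint arm with a two-finger parallel gripper is mounted at the origin on the work surface. World frame = base frame: x ahead of the robot, y to its left, z up, the work surface at z = 0. Lengths are in m, angles in rad, forces in N, time in s.
With the tool pointing down it reaches from about 0.325 to 0.775 m from the base axis. Payload 5.5 kg.
Tool frame: the origin (TCP) lies midway between the tips of the shut fingers; the grasp point (between the pads) lies 19 mm behind it; z points along the fingers, y is the direction in which the jaws open and shut (so a half turn about z gives the same grasp; the last joint's range is limited). The gripper opens to 88 mm and grips with 3 to 60 N. Pads are 20 mm wide; open, the fingers measure 115 mm over their backs; the gripper's body (75 mm by 178 mm) begins 61 mm behind the grasp point.
Start: joints at [1.085, 0.091, 1.231, -0, 1.82, -0.057], TCP at [0.249, 0.546, 0.223] pointing down, gripper open.
Joint ranges: [-2.87, 2.87], [-0.86, 2.18], [0.17, 2.46], [-1.51, 4.65], [0.06, 2.69], [-2.65, 2.65]. Speed limits (rad/s): [2.57, 2.57, 3.01, 3.14, 3.14, 3.14].

INTERFACE

Orientations are given as a unit quaternion [x, y, z, w].
In Python, from rig import env gives the robot as it stands.
- The arm moves only by the tool servo_tool, never from a script. Its argument "increments" is a list that holds one entry, the list of rows, each a list of 5 numbers: the finger opening in cm, from 0 to 8.78, then the shift along the tool's x, y, z in cm, then the turn about the tool's z in rad. A call has 1 to 20 rows; each row is the pose to reach, as a shift and turn from the pose commanded when the call began, along the tool's axes at that moment; what a row does not reach only later rows make up. A row lasts 1/8 s, in which the tool goes at most 62.5 mm and 10.7 degrees, less where a joint would pass 70% of its speed; a pose out of reach is approached as far as the arm can. A call with a gripper value outside its range is refused whole. The fingers move at their own pace and stop on an object; "force" is the grip in N (left out, the last holds). Time passes only in rows, so rows that repeat a pose let the fingers close. It gives the time, the measured TCP pose, the force and the opening at its end, in the units of the state.
- env.read_state(): the state, without advancing time (a new reading comes with each control period).
- env.camera(name): name is "scene" or "side" or "wrist"; returns a dict with "frame" (400x640x3 uint8, red, green, blue), "camera_matrix" (3x3 intrinsics, pixels), "k1" (the pictures are not rectified: a ray, as slopes to the right and down, at radius r is drawn at 1 + k1 r^2 times it, then the intrinsics apply), "view" (4x4, takes a point from world to camera coordinates); the wrist camera has in their place "tool_from_camera" (4x4, takes a point from camera to tool coordinates, whose origin is the TCP and whose axes are the flange's). Camera axes: x right, y down, z forward; pixel columns grow to the right and rows downward; lengths in m; the calibration is good to about 2 mm. A picture is of the moment at which its call begins: read the wrist's pose just before it. There is no depth.
- env.finish_job(): hands the job in, once; it reports no verdict.
The state is a dict: "time": time; "joints": joint angles; "dq": joint speeds; "effort": joint torques, N m; "position": TCP position; "eef_rot": TCP orientation; "contact_force": force on the tool from outside, world axes, zero at the start; "torque": the same for the moment, N m; "grip_width": opening from 0.0 (shut) to 1.0 (fully open).
Only numpy, scipy, OpenCV 4.12 (cv2) and the standard library are available. Lean on these libraries where they do the work, as an engineer would, in place of code of your own. Each camera call takes 0.05 s, during which the arm holds its last target.

TASK

Three identical closed mill jars stand among the glassware; one or two of them still have a grinding ball loose inside, the rest are packed solid. Lift each jar, tilt it lengthwise to and fro to feel whether something rolls, then set it down gently and upright: jars with a loose ball inside the white divided tray, solid jars on the stone slab. Never lay a jar on its side, and leave the glassware, mortar and brass weight where they are.

Things in the scene. Friction and masses are not known exactly. Their poses are not given: they have to be found in the camera images.
- jar_1: closed opaque mill jar, steel with aluminium lid, 90 mm long (own x) x 50 wide (own y) x 60 tall (own z); origin at the centre of the underside. Loose on the bench, 0.33 to 0.44 kg. All three look alike; each hides a 210 g piece: either a 30 mm ball free to roll 27 mm either way along the length, or a packed slug fixed at the middle. One or two jars hold a ball; weight does not tell
- jar_2: as jar_1. The floor inside rises 2 mm to a ridge at mid-length (slopes of 3 degrees): a loose ball crosses when the jar is tilted lengthwise by well over 3 degrees (at 15 or more within 1 s) and stays at that end when level again, loading the jar off-centre by about 0.055 N m, so 0.11 N m of difference between the two ends; a slug gives none
- jar_3: as jar_1. Grip across the 50 mm width (the length is too wide for many grippers). Which jars hold a ball changes every time
- tray: fixed white plastic tray, 140 (own x) x 210 (own y) x 18 mm tall, walls 4 mm, floor 4 mm above the bench; a divider as tall as the walls, along own x, leaves two compartments of 132 x 99 mm centred 51 mm either side of the middle along own y; each takes one jar laid out along own x. Origin at the centre of the underside. Left or right of the jars
- slab: fixed stone slab, 150 (own x) x 210 (own y) x 18 mm thick, flat top; origin at the centre of the underside. On the other side of the jars from the tray; room for two jars side by side along own y
- beaker: glass beaker, 64 mm across the rim, 85 mm tall, standing among the jars; origin at the centre of its underside
- bottle: amber glass jar with a black cap, 52 mm across, 75 mm tall, standing among the jars; origin at the centre of its underside
- flask: conical glass flask, 80 mm across, 113 mm tall, near the bench's far side; origin at the centre of its underside
- mortar: white ceramic mortar (bowl), 100 mm across, 60 mm tall, near the far side; origin at the centre of its underside
- weight: brass balance weight, 28 mm across, 36 mm tall, near the far side; origin at the centre of its underside
- tube_rack: fixed white test-tube rack, 55 (own x) x 166 (own y) mm, 68 mm tall with tubes to 130 mm, at the far side; origin at the centre of the underside. Nothing to do with it
Not all that is in view belongs to the job. Leave any red or turquoise look-alike of the jar_3 alone. What is shaped like the jar_2 but red or turquoise is not meant.

How it is judged:
By the outcome, as a careful person would: the job done as asked, in the order asked, and still so for the second after the job is handed in, with the robot touching nothing.
It also fails if it takes over 72 s, if anything falls off the work surface, if the arm or the gripper's body presses on something with over 40 N, if the wrist force passes 120 N, or if a joint passes its speed limit or range.

## Working session

There is one attempt and no reset: what is moved stays moved. The work goes in short steps, Python scripts to look and compute and a tool call to move; the robot and the scene stay as the last step left them, time stands still between calls to the robot, and variables do not carry over. Pictures are saved under pics/ and viewed, and the job is handed in when it is done.

Besides the shell and the picture viewer there is one more tool, called after ">>>" as name(argument=value, ...), one argument or row to a line, values as JSON. servo_tool: Moves the arm, as the interface text tells. Its arguments: {"type":"object","properties":{"increments":{"type":"array"},"force":{"type":"number"}},"required":["increments"]}

```bash
ls; mkdir -p pics; cat > h.py <<'E'
from rig import env
import cv2,numpy as np
def snap(n,tag):
    c=env.camera(n); cv2.imwrite(f'pics/{tag}.png',c['frame'][:,:,::-1]); return c
E
python3 - <<'E'
from h import *
s=env.read_state();print(s)
for n in('scene','side','wrist'):
    c=snap(n,n+'0'); print({k:v for k,v in c.items() if k!='frame'})
import pickle
E
```

```text
pics
{'time': 0.0, 'joints': array([ 1.08527401e+00,  9.18594325e-02,  1.23188489e+00, -3.07986999e-05,
        1.81979612e+00, -5.66812416e-02]), 'dq': array([ 0.00183608, -0.00141846, -0.00031136,  0.00040998, -0.00128564,
        0.00147133]), 'effort': array([-2.44805951e-04, -4.46442962e+01, -4.06455088e+01,  6.99376292e-02,
        2.92279548e-02, -1.98665007e-04]), 'position': array([0.24935156, 0.54540403, 0.2215071 ]), 'eef_rot': array([ 2.12784864e-01,  9.77098589e-01, -9.42322369e-04, -2.46419467e-04]), 'contact_force': array([-0.8696633 , -0.08454017,  0.03793069]), 'torque': array([ 0.03063035, -0.01789646,  0.03410829]), 'grip_width': 0.9985993951096909}
{'camera_matrix': array([[363.12676081,   0.        , 312.55968529],
       [  0.        , 363.12676081, 194.34794065],
       [  0.        ,   0.        ,   1.        ]]), 'k1': -0.040994912143904966, 'view': array([[ 0.56171833,  0.82711158, -0.01894593, -0.31432326],
       [ 0.55415121, -0.39314885, -0.73372367, -0.26653786],
       [-0.61431992,  0.40164712, -0.6791838 ,  1.45478832],
       [ 0.        ,  0.      
[... 350 characters left out ...]
 0.12801017],
       [ 0.15363645,  0.61457017, -0.77375665,  0.89696831],
       [ 0.        ,  0.        ,  0.        ,  1.        ]])}
{'camera_matrix': array([[357.35150346,   0.        , 319.26287731],
       [  0.        , 357.35150346, 199.53700536],
       [  0.        ,   0.        ,   1.        ]]), 'k1': -0.03591393983873025, 'tool_from_camera': array([[-5.29622940e-04, -9.56094902e-01, -2.93056748e-01,
         8.07565559e-02],
       [ 9.99999855e-01, -5.36066899e-04, -5.83232895e-05,
         1.25450424e-04],
       [-1.01335422e-04, -2.93056736e-01,  9.56095047e-01,
        -1.62551641e-01],
       [ 0.00000000e+00,  0.00000000e+00,  0.00000000e+00,
         1.00000000e+00]])}
```

View pics/scene0.png

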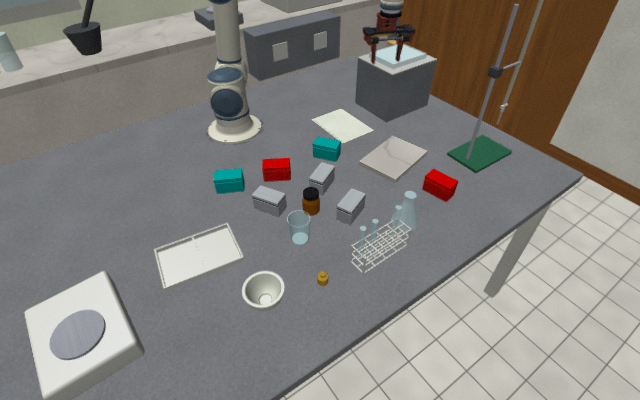

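View pics/side0.png

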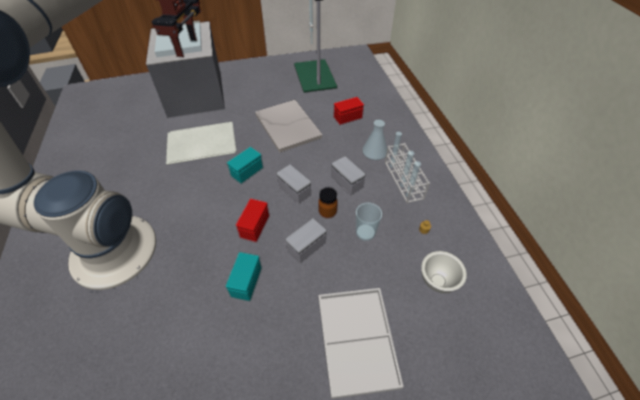

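View pics/wrist0.png

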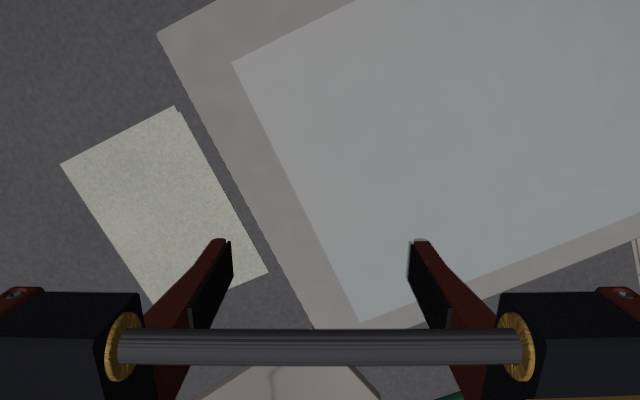

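The scene view shows three grey jars at about (269,200), (321,178) and (351,206), the tray at (198,254) and the slab at (394,157). The red and turquoise boxes are look-alikes. I'll zoom in to get the corners.

```bash
cat >> h.py <<'E'
def world(c,px,z):
    K=c['camera_matrix'];p=np.array(px,float).reshape(-1,2)
    d=cv2.undistortPoints(p[:,None],K,np.array([c['k1'],0,0,0,0.]))[:,0]
    V=c['view'];R,t=V[:3,:3],V[:3,3];o=-R.T@t
    r=np.c_[d,np.ones(len(d))]@R
    return o+r*((z-o[2])/r[:,2])[:,None]
def proj(c,P):
    V=c['view'];rv=cv2.Rodrigues(V[:3,:3])[0]
    return cv2.projectPoints(np.array(P,float).reshape(-1,1,3),rv,V[:3,3],c['camera_matrix'],np.array([c['k1'],0,0,0,0.]))[0][:,0]
E
python3 - <<'E'
from h import *
a=cv2.imread('pics/scene0.png');cv2.imwrite('pics/sc_z.png',cv2.resize(a[130:260,210:410],None,fx=4,fy=4,interpolation=2))
b=cv2.imread('pics/side0.png');cv2.imwrite('pics/si_z.png',cv2.resize(b[130:280,220:400],None,fx=4,fy=4,interpolation=2))
E
```

```text
(no output)
```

View pics/sc_z.png

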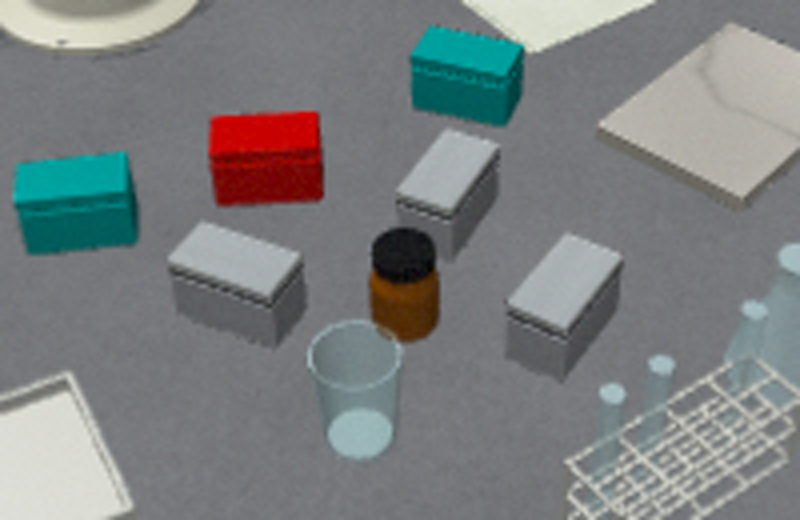

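View pics/si_z.png

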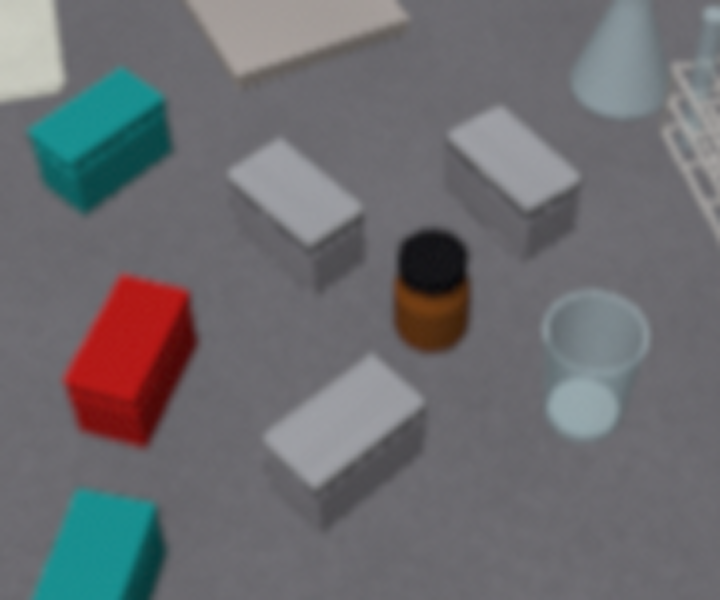

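The zooms show jar A's top in the scene crop at about (203,222)-(303,258)-(268,302)-(168,266), B's at (447,130)…(397,197), and C's at (570,235)…(506,303). Next I'll cast rays onto z = 0.06 and zoom in on the tray and slab.

```bash
python3 - <<'E'
from h import *
import pickle
S=env.camera('scene');D=env.camera('side');pickle.dump((S,D),open('cams.pkl','wb'))
J={'A':([(203,222),(303,258),(268,302),(168,266)],[(372,355),(426,403),(318,488),(263,437)]),
'B':([(447,130),(500,150),(450,215),(397,197)],[(281,137),(364,209),(311,247),(228,175)]),
'C':([(570,235),(623,260),(562,331),(506,303)],[(500,105),(581,180),(527,212),(446,134)])}
for k,(s,d) in J.items():
  for c,p,o in((S,s,(210,130)),(D,d,(220,130))):
    w=world(c,np.array(p)/4-.375+np.array(o),.06)[:,:2]
    (cx,cy),(w1,h1),an=cv2.minAreaRect((w*1000).astype(np.float32))
    e=[w[(i+1)%4]-w[i] for i in range(4)];L=[np.hypot(*x) for x in e]
    l=(e[0]-e[2]) if L[0]+L[2]>L[1]+L[3] else (e[1]-e[3])
    print(k,w.mean(0).round(4),np.round(L,3),np.degrees(np.arctan2(l[1],l[0])).round(1))
a=cv2.imread('pics/scene0.png');cv2.imwrite('pics/t_z.png',cv2.resize(a[215:295,145:255],None,fx=6,fy=6,interpolation=2))
cv2.imwrite('pics/s_z.png',cv2.resize(a[130:190,350:440],None,fx=6,fy=6,interpolation=2))
b=cv2.imread('pics/side0.png');cv2.imwrite('pics/t2_z.png',cv2.resize(b[280:400,310:410],None,fx=4,fy=4,interpolation=2))
cv2.imwrite('pics/s2_z.png',cv2.resize(b[90:160,245:335],None,fx=6,fy=6,interpolation=2))
E
```

```text
A [ 0.4876 -0.1074] [0.089 0.051 0.086 0.053] 28.2
A [ 0.4787 -0.1068] [0.049 0.086 0.048 0.087] -150.4
B [0.4945 0.0809] [0.05  0.089 0.046 0.092] -61.0
B [0.4854 0.0822] [0.09  0.048 0.088 0.05 ] -62.0
C [0.6449 0.078 ] [0.046 0.088 0.047 0.088] -69.5
C [0.6372 0.0781] [0.09  0.048 0.09  0.049] -68.3
```

View pics/t_z.png

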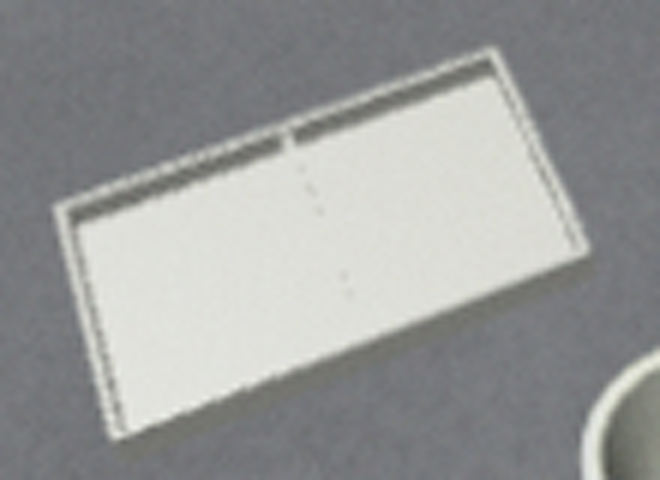

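View pics/s_z.png

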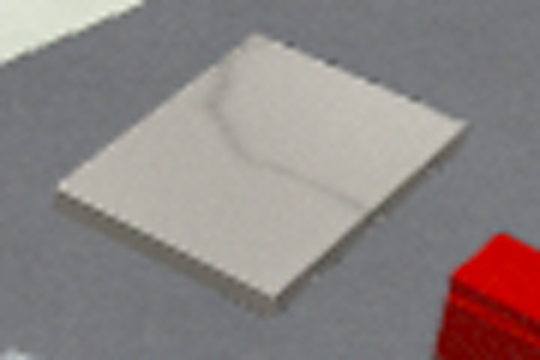

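View pics/t2_z.png

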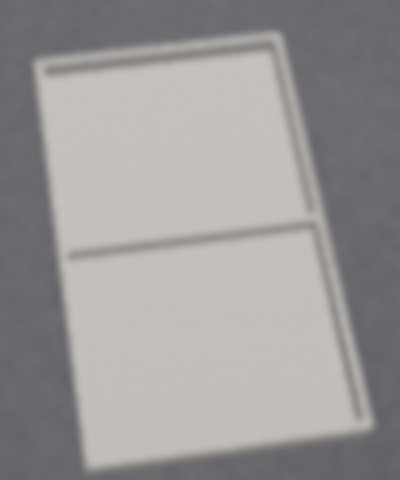

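View pics/s2_z.png

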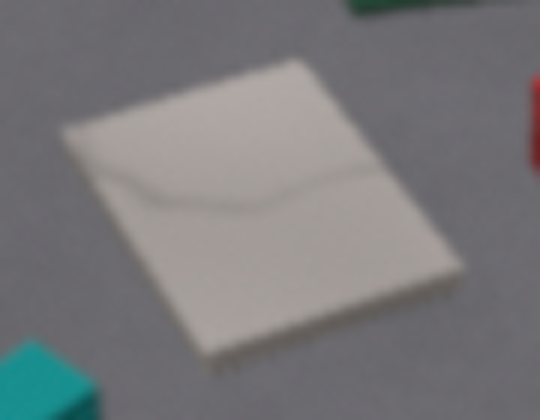

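The tray (scene crop corners (55,205), (493,47), (590,250), (115,438)) and the slab are both clear. The two views disagree by 8 mm in x, so I'll average them and refine with the wrist camera.

```bash
python3 - <<'E'
from h import *
import pickle
S,D=pickle.load(open('cams.pkl','rb'))
T={'tray':(([(55,205),(493,47),(590,250),(115,438)],(145,215),6),([(36,60),(280,33),(373,428),(88,468)],(310,280),4)),
'slab':(([(62,188),(256,35),(466,123),(274,300)],(350,130),6),([(66,130),(300,62),(463,268),(207,356)],(245,90),6))}
for k,v in T.items():
  for c,(p,o,f) in zip((S,D),v):
    w=world(c,np.array(p)/f-.4+np.array(o),.018)[:,:2]
    e=[w[(i+1)%4]-w[i] for i in range(4)];L=[np.hypot(*x) for x in e]
    l=(e[0]-e[2]) if L[0]+L[2]>L[1]+L[3] else (e[1]-e[3])
    print(k,w.mean(0).round(4),np.round(L,3),np.degrees(np.arctan2(l[1],l[0])).round(1));print(w.round(3).tolist())
# others at base
for n,s,d,z in (('bottle top',(402,243),(432,250),.075),('beaker rim',(355,348),(595,335),.085),):
  print(n,world(S,np.array(s)/4+[209.6,129.6],z)[0].round(3),world(D,np.array(d)/4+[219.6,129.6],z)[0].round(3))
for n,s,z in(('redR',(440,178),.06),('flask',(409,193),.113),('turq2',(327,143),.06),('red1',(277,161),.06),('turq1',(229,173),.06),('mortar',(264,287),.06),('weight',(323,273),.036),('paper',(341,125),0)):
  print(n,world(S,s,z)[0].round(3))
E
```

```text
tray [ 0.5344 -0.3561] [0.208 0.139 0.208 0.139] 83.1
[[0.453, -0.451], [0.478, -0.245], [0.616, -0.261], [0.591, -0.467]]
tray [ 0.5326 -0.3565] [0.139 0.209 0.139 0.21 ] -96.9
[[0.476, -0.244], [0.614, -0.261], [0.589, -0.469], [0.451, -0.452]]
slab [0.5227 0.3705] [0.206 0.146 0.213 0.146] 104.2
[[0.477, 0.254], [0.426, 0.454], [0.568, 0.49], [0.62, 0.284]]
slab [0.5185 0.3685] [0.145 0.208 0.148 0.211] -76.9
[[0.424, 0.455], [0.566, 0.486], [0.614, 0.284], [0.47, 0.249]]
bottle top [ 0.556 -0.005  0.075] [ 0.558 -0.003  0.075]
beaker rim [ 0.634 -0.094  0.085] [ 0.634 -0.1    0.085]
redR [0.727 0.363 0.06 ]
flask [0.757 0.187 0.113]
turq2 [0.372 0.189 0.06 ]
red1 [ 0.36  -0.004  0.06 ]
turq1 [ 0.325 -0.16   0.06 ]
mortar [ 0.758 -0.269  0.06 ]
weight [ 0.79  -0.125  0.036]
paper [0.233 0.36  0.   ]
```

Tray and slab sizes match what was given. The tool only translates and turns about its own z axis, so I can't pitch a jar directly. Instead I'll hold it loosely and press one end on a fixed 18 mm edge, so that it pivots between the pads. First I'll move above jar A for a look with the wrist camera.

```bash
cat >> h.py <<'E'
from scipy.spatial.transform import Rotation as Ro
def go(x,y,z,yaw):
    s=env.read_state();R=Ro.from_quat(s['eef_rot']).as_matrix()
    d=R.T@(np.array([x,y,z])-s['position'])
    y0=np.arctan2(R[1,0],R[0,0]);t=-((np.radians(yaw)-y0+np.pi)%(2*np.pi)-np.pi)
    print('inc cm',(d*100).round(2),'turn',t.round(3),'t',round(s['time'],2),'pos',s['position'].round(4),'yaw',np.degrees(y0).round(1),'tilt',np.degrees(np.arccos(-R[2,2])).round(2))
def wworld(c,s,px,z):
    T=np.eye(4);T[:3,:3]=Ro.from_quat(s['eef_rot']).as_matrix();T[:3,3]=s['position']
    M=T@c['tool_from_camera'];return world(dict(c,view=np.linalg.inv(M)),px,z)
def wsnap(tag):
    s=env.read_state();c=snap('wrist',tag);return s,c
E
python3 -c "
from h import *
go(.483,-.107,.22,209)"
```

```text
inc cm [-48.38 -49.64   0.25] turn -0.935 t 0.25 pos [0.2494 0.5456 0.2221] yaw 155.4 tilt 0.05
```

>>> servo_tool(
  increments=[
    [[8.0,-48.4,-49.6,0,-0.935],[8.0,-48.4,-49.6,0,-0.935],[8.0,-48.4,-49.6,0,-0.935],[8.0,-48.4,-49.6,0,-0.935],[8.0,-48.4,-49.6,0,-0.935],[8.0,-48.4,-49.6,0,-0.935],[8.0,-48.4,-49.6,0,-0.935],[8.0,-48.4,-49.6,0,-0.935],[8.0,-48.4,-49.6,0,-0.935],[8.0,-48.4,-49.6,0,-0.935],[8.0,-48.4,-49.6,0,-0.935],[8.0,-48.4,-49.6,0,-0.935],[8.0,-48.4,-49.6,0,-0.935]],
  ],
)

```text
time: 1.88
position: [0.4834, -0.1082, 0.2219]
eef_rot: [-0.249, 0.969, 0.0, -0.001]
contact_force: [-0.2, 0.6, 0.2]
grip_width: 0.911
```

```bash
python3 -c "
from h import *
s,c=wsnap('wA');go(.483,-.107,.22,209);print(s['joints'].round(2),s['contact_force'],s['torque'])"
```

```text
inc cm [0.02 0.01 0.22] turn -0.002 t 1.93 pos [ 0.4832 -0.1069  0.2222] yaw -151.1 tilt 0.07
[-0.29 -0.19  1.5  -0.    1.83 -2.36] [-0.22107738  0.55086547  0.19472262] [ 0.13607324  0.0325314  -0.009187  ]
```

View pics/wA.png

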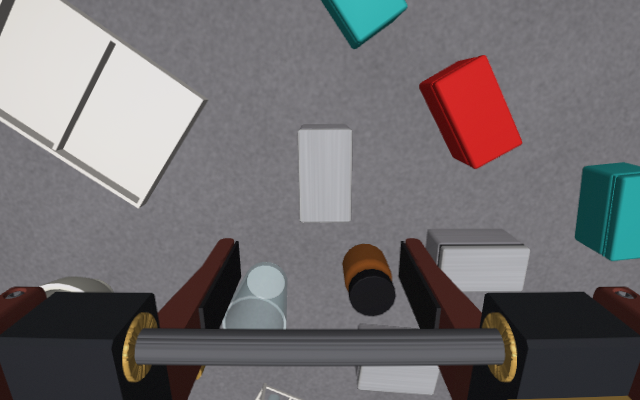

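The wrist view shows jar A's lid at (298,129)-(351,129)-(351,222)-(301,222), nearly aligned with the tool. The bottle is at (368,290), jar B at (485,265) and jar C at (400,370).

```bash
python3 -c "
from h import *
s=env.read_state();c=env.camera('wrist')
w=wworld(c,s,[(298,129),(351,129),(351,222),(301,222)],.06);print(w.round(4),w.mean(0))
import numpy as np
l=w[2]+w[3]-w[0]-w[1]; print(np.degrees(np.arctan2(l[1],l[0])), np.hypot(*l[:2])/2,np.linalg.norm(w[1]-w[0]))
w=wworld(c,s,[(205,100),(138,208)],.018);print(w)
w=wworld(c,s,[(441,250),(527,247)],.06);print(w)
go(w[0][0],w[0][1],.1,209)
"
```

```text
[[ 0.4509 -0.1463  0.06  ]
 [ 0.4279 -0.1046  0.06  ]
 [ 0.5047 -0.0596  0.06  ]
 [ 0.5281 -0.1021  0.06  ]] [ 0.47788429 -0.10317257  0.06      ]
30.05974419635734 0.08902312394438075 0.04758466864081002
[[ 0.47504067 -0.24090957  0.018     ]
 [ 0.614748   -0.25987307  0.018     ]]
[[0.48708415 0.03439088 0.06      ]
 [0.44251115 0.10942199 0.06      ]]
inc cm [-7.15 12.1  12.26] turn -0.0 t 1.98 pos [ 0.4832 -0.1062  0.2225] yaw -151.0 tilt 0.04
```

```bash
python3 -c "
from h import *
go(.478,-.104,.021,210)"
```

```text
inc cm [ 0.35  0.43 20.15] turn -0.018 t 1.98 pos [ 0.4832 -0.1062  0.2225] yaw -151.0 tilt 0.04
```

>>> servo_tool(
  increments=[
    [[7.0,0.3,0.4,5,-0.018],[7.0,0.35,0.4,11,-0.018],[7.0,0.35,0.4,16,-0.018],[7.0,0.35,0.4,19,-0.018],[7.0,0.35,0.4,20.1,-0.018],[6.0,0.35,0.4,20.1,-0.018],[4.0,0.35,0.4,20.1,-0.018],[4.0,0.35,0.4,20.1,-0.018],[4.0,0.35,0.4,20.1,-0.018],[4.0,0.35,0.4,20.1,-0.018]],
  ],
  force=30,
)

```text
time: 3.22
position: [0.4796, -0.1048, 0.0237]
eef_rot: [-0.259, 0.966, -0.0, 0.001]
contact_force: [-1.1, 1.1, 6.0]
grip_width: 0.569
```

>>> servo_tool(
  increments=[
    [[4.0,0,0,-2,0],[4.0,0,0,-5,0],[4.0,0,0,-6,0],[4.0,0,0,-6,0],[4.0,0,0,-6,0]],
  ],
)

```text
time: 3.85
position: [0.4777, -0.1047, 0.0801]
eef_rot: [-0.259, 0.966, 0.001, -0.001]
contact_force: [-0.2, 0.6, -3.9]
grip_width: 0.568
```

```bash
cat >> h.py <<'E'
def feel(n=8):
    F=[];M=[]
    for i in range(n):
        s=env.read_state();R=Ro.from_quat(s['eef_rot']).as_matrix()
        F.append(R.T@s['contact_force']);M.append(R.T@s['torque']);env.camera('wrist')
    F,M=np.array(F),np.array(M)
    print('tool F',F.mean(0).round(2),'M',M.mean(0).round(4),'sem',(M.std(0)/n**.5).round(4),'t',round(s['time'],2))
E
python3 -c "
from h import *
feel(10);s,c=wsnap('wA2');go(.478,-.104,.021,210)"
```

```text
tool F [-0.05  0.07  3.5 ] M [-0.0539  0.0445  0.0121] sem [0.0069 0.0096 0.0069] t 4.3
inc cm [-0.    0.09  6.06] turn 0.001 t 4.4 pos [ 0.4784 -0.1048  0.0816] yaw -150.0 tilt 0.0
```

View pics/wA2.png

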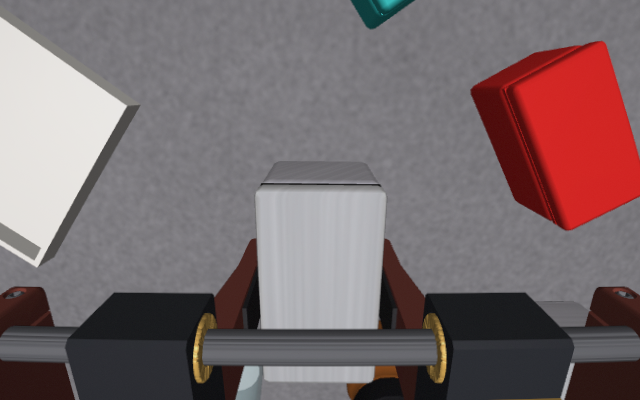

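Jar A is held level; its lid fills (257-385, 165-380). Next I'll carry it to the tray's near edge for the first tilt.

```bash
python3 -c "
from h import *
go(.4374,-.313,.062,173)"
```

```text
inc cm [ 13.97 -15.97   1.96] turn 0.646 t 4.4 pos [ 0.4784 -0.1048  0.0816] yaw -150.0 tilt 0.0
```

>>> servo_tool(
  increments=[
    [[4.0,14,-16,0.5,0.646],[4.0,14,-16,1,0.646],[4.0,14,-16,2,0.646],[4.0,14,-16,2,0.646],[4.0,14,-16,2,0.646],[4.0,14,-16,3,0.646],[4.0,14,-16,4.3,0.646],[4.0,14,-16,4.6,0.646],[4.0,14,-16,4.9,0.646],[4.0,14,-16,4.9,0.646]],
  ],
  force=9,
)

```text
time: 5.65
position: [0.4375, -0.3127, 0.0338]
eef_rot: [0.06, 0.998, -0.0, 0.0]
contact_force: [-4.1, 2.3, 5.5]
grip_width: 0.569
```

```bash
python3 -c "
from h import *
feel(2);s,c=wsnap('wA3');go(.4374,-.313,.033,173);c=snap('side','sA3')
a=cv2.imread('pics/sA3.png');cv2.imwrite('pics/sA3z.png',cv2.resize(a[200:400,220:440],None,fx=3,fy=3))"
```

```text
tool F [ 5.04  1.25 -5.71] M [-0.3189  0.7279 -0.0563] sem [0.0163 0.0388 0.0076] t 5.7
inc cm [ 0.   -0.03  0.07] turn 0.002 t 5.8 pos [ 0.4374 -0.3127  0.0337] yaw 173.1 tilt 0.02
```

View pics/wA3.png

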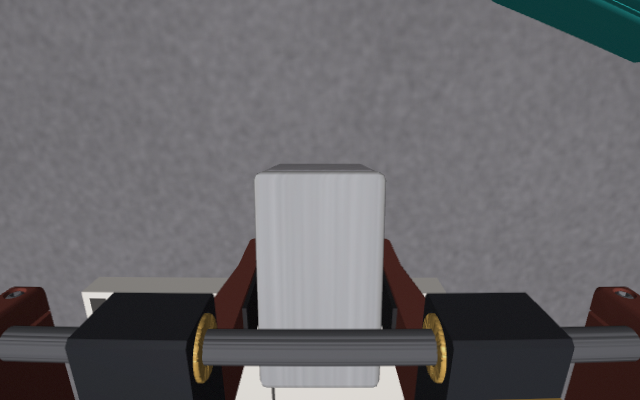

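View pics/sA3z.png

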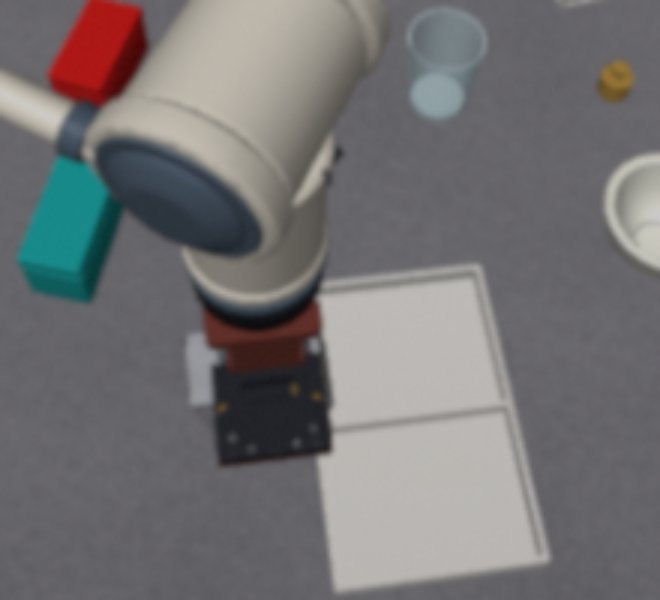

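The wrist view shows the far lid edge moving from row 185 to about 174, so the jar has pivoted in the pads. I'll work out the tilt angle.

```bash
cat >> h.py <<'E'
def rows(c,h=0.0395,off=0.0):
    # front (tool +x) / rear top-edge image rows for jar pitch th about the pads (+ = front end down)
    T=np.linalg.inv(c['tool_from_camera'])
    for th in range(-24,25,4):
        a=np.radians(th);o=[]
        for x,z in((.045+off,.06-h),(-.045+off,.06-h),(.045+off,-h)):
            # up is -z
            X=x*np.cos(a)+z*np.sin(a);Z=-(z*np.cos(a)-x*np.sin(a))-.019
            p=T@np.array([X,0,Z,1]);r=p[1]/p[2];o.append(round(c['camera_matrix'][1,1]*r*(1+c['k1']*r*r)+c['camera_matrix'][1,2],1))
        print(th,'front top,rear top,front bottom',o)
E
python3 -c "
from h import *
rows(env.camera('wrist'))"
```

```text
-24 front top,rear top,front bottom [np.float64(244.6), np.float64(366.7), np.float64(144.6)]
-20 front top,rear top,front bottom [np.float64(234.6), np.float64(371.6), np.float64(146.4)]
-16 front top,rear top,front bottom [np.float64(225.2), np.float64(376.3), np.float64(148.6)]
-12 front top,rear top,front bottom [np.float64(216.4), np.float64(380.8), np.float64(151.4)]
-8 front top,rear top,front bottom [np.float64(208.3), np.float64(384.9), np.float64(154.5)]
-4 front top,rear top,front bottom [np.float64(200.9), np.float64(388.7), np.float64(158.1)]
0 front top,rear top,front bottom [np.float64(194.2), np.float64(392.1), np.float64(162.0)]
4 front top,rear top,front bottom [np.float64(188.3), np.float64(395.0), np.float64(166.2)]
8 front top,rear top,front bottom [np.float64(183.2), np.float64(397.5), np.float64(170.7)]
12 front top,rear top,front bottom [np.float64(178.8), np.float64(399.4), np.float64(175.5)]
16 front top,rear top,front bottom [np.float64(175.2), np.float64(400.8), np.float64(180.5)]
20 front top,rear top,front bottom [np.float64(172.3), np.float64(401.5), np.float64(185.8)]
24 front top,rear top,front bottom [np.float64(170.0), np.float64(401.6), np.float64(191.2)]
```

About 8–9° so far, and the jar sits about 4.5 mm forward in the grip. I'll press a little more, then lift and feel.

>>> servo_tool(
  increments=[
    [[4.0,0,0,0.15,0],[4.0,0,0,0.2,0],[4.0,0,0,0.2,0],[4.0,0,0,0.2,0]],
  ],
  force=8,
)

```text
time: 6.4
position: [0.4371, -0.3128, 0.0313]
eef_rot: [0.06, 0.998, -0.0, -0.0]
contact_force: [-5.0, 2.0, 4.2]
grip_width: 0.571
```

>>> servo_tool(
  increments=[
    [[4.0,0,0,0,0],[4.0,0,0,-1,0],[4.0,0,0,-3.5,0],[4.0,0,0,-4.5,0],[4.0,0,0,-4.5,0],[4.0,0,0,-4.5,0]],
  ],
  force=30,
)

```text
time: 7.15
position: [0.437, -0.313, 0.0746]
eef_rot: [0.061, 0.998, 0.0, -0.001]
contact_force: [-0.2, -0.1, -4.3]
grip_width: 0.57
```

```bash
python3 -c "
from h import *
feel(10);s,c=wsnap('wA4');go(.636,-.3375,.078,173)"
```

```text
tool F [0.17 0.11 3.41] M [-0.0444 -0.063  -0.0002] sem [0.011  0.0102 0.0104] t 7.6
inc cm [-20.02   0.03  -0.24] turn 0.0 t 7.7 pos [ 0.4373 -0.3135  0.0756] yaw 173.0 tilt 0.0
```

View pics/wA4.png

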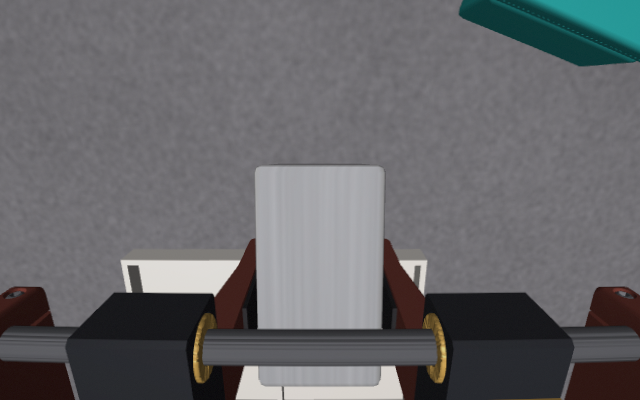

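The near end is now down about 17°, and the lengthwise moment went from +0.045 to −0.063 N m, so **jar A has a loose ball**. I'll tilt it the other way over the tray's far wall to complete the to-and-fro.

>>> servo_tool(
  increments=[
    [[4.0,-20,0,0,0],[4.0,-20,0,0,0],[4.0,-20,0,0,0],[4.0,-20,0,0,0],[4.0,-20,0,1.5,0],[4.0,-20,0,2.2,0],[4.0,-20,0,2.8,0],[4.0,-20,0,3.3,0],[4.0,-20,0,3.8,0],[4.0,-20,0,4.1,0],[4.0,-20,0,4.4,0],[4.0,-20,0,4.4,0],[4.0,-20,0,4.4,0]],
  ],
  force=8,
)

```text
time: 9.32
position: [0.6385, -0.3383, 0.0358]
eef_rot: [0.061, 0.998, -0.001, 0.004]
contact_force: [5.5, 0.1, 5.7]
grip_width: 0.573
```

```bash
python3 -c "
from h import *
s,c=wsnap('wA5');go(.636,-.3375,.078,173)
print(s['contact_force'])"
```

```text
inc cm [ 0.22  0.05 -4.22] turn 0.001 t 9.38 pos [ 0.6385 -0.3384  0.0358] yaw 173.0 tilt 0.49
[5.50635959 0.12189815 5.66208634]
```

View pics/wA5.png

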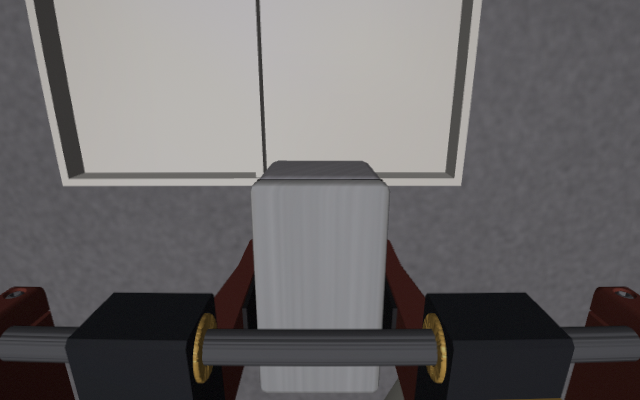

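>>> servo_tool(
  increments=[
    [[4.0,0,0,0.2,0],[4.0,0,0,0.4,0],[4.0,0,0,0.6,0],[4.0,0,0,0.6,0],[4.0,0,0,0.6,0]],
  ],
  force=6,
)

```text
time: 10.0
position: [0.6383, -0.3384, 0.0294]
eef_rot: [0.061, 0.998, -0.001, 0.004]
contact_force: [5.3, 0.4, 5.2]
grip_width: 0.57
```

```bash
python3 -c "
from h import *
s,c=wsnap('wA6');go(.636,-.3375,.078,173)
print(s['contact_force'],s['joints'])"
```

```text
inc cm [ 0.21  0.05 -4.86] turn 0.001 t 10.05 pos [ 0.6383 -0.3384  0.0294] yaw 173.0 tilt 0.46
[5.34710096 0.41830128 5.18240667] [-5.35100682e-01  4.54220025e-01  1.14602495e+00  1.05166007e-03
  1.53337656e+00 -1.98448492e+00]
```

View pics/wA6.png

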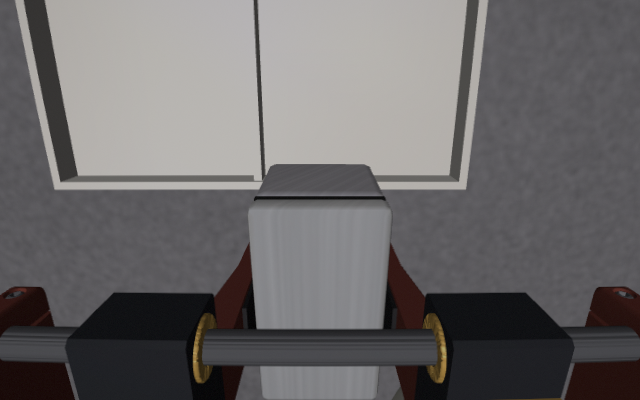

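>>> servo_tool(
  increments=[
    [[4.0,0,0,0.2,0],[4.0,0,0,0.3,0],[4.0,0,0,0.3,0],[4.0,0,0,0.3,0]],
  ],
)

```text
time: 10.55
position: [0.6379, -0.3384, 0.0259]
eef_rot: [0.061, 0.998, -0.001, 0.003]
contact_force: [4.9, -0.1, 5.8]
grip_width: 0.571
```

>>> servo_tool(
  increments=[
    [[4.0,0,0,0,0],[4.0,0,0,-1,0],[4.0,0,0,-4,0],[4.0,0,0,-6,0],[4.0,0,0,-6,0],[4.0,0,0,-6,0]],
  ],
  force=30,
)

```text
time: 11.3
position: [0.6352, -0.3375, 0.0813]
eef_rot: [0.061, 0.998, 0.0, -0.001]
contact_force: [0.1, -0.7, -3.9]
grip_width: 0.571
```

```bash
python3 -c "
from h import *
feel(8);s,c=wsnap('wA7');go(.533,-.355,.078,173)"
```

```text
tool F [ 0.13 -0.24  3.58] M [-0.0194  0.0725  0.006 ] sem [0.0119 0.0097 0.0118] t 11.65
inc cm [ 9.99 -2.97  0.44] turn 0.0 t 11.75 pos [ 0.6357 -0.3377  0.0824] yaw 173.0 tilt 0.02
```

View pics/wA7.png

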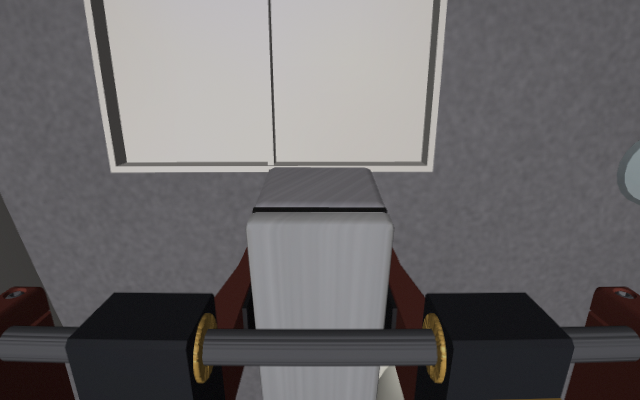

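The jar is tilted about −15° and the moment is +0.073, so the ball in A is confirmed. I'll place it in the far compartment, levelling it gently on the floor with a light grip.

```bash
python3 -c "
from h import *
go(.5313,-.4061,.0256,173)"
```

```text
inc cm [ 9.53 -8.06  5.68] turn 0.0 t 11.75 pos [ 0.6357 -0.3377  0.0824] yaw 173.0 tilt 0.02
```

>>> servo_tool(
  increments=[
    [[4.0,5,-4,0,0],[4.0,9.5,-8,0,0],[4.0,9.5,-8.1,1,0],[4.0,9.5,-8.1,3,0],[4.0,9.5,-8.1,4.2,0],[4.0,9.5,-8.1,4.6,0],[4.0,9.5,-8.1,4.8,0],[4.0,9.5,-8.1,5.0,0],[4.0,9.5,-8.1,5.2,0],[4.0,9.5,-8.1,5.4,0],[4.0,9.5,-8.1,5.6,0],[4.0,9.5,-8.1,5.75,0],[4.0,9.5,-8.1,5.75,0]],
  ],
  force=7,
)

```text
time: 13.38
position: [0.5316, -0.4065, 0.0249]
eef_rot: [0.061, 0.998, 0.0, -0.0]
contact_force: [0.4, 0.2, -4.0]
grip_width: 0.568
```

```bash
python3 -c "
from h import *
s,c=wsnap('wA8');go(.5313,-.4061,.0256,173)
print(s['contact_force'])"
```

```text
inc cm [ 0.04  0.05 -0.06] turn 0.0 t 13.43 pos [ 0.5316 -0.4066  0.025 ] yaw 173.0 tilt 0.01
[ 0.39248319  0.22513097 -3.97020229]
```

View pics/wA8.png

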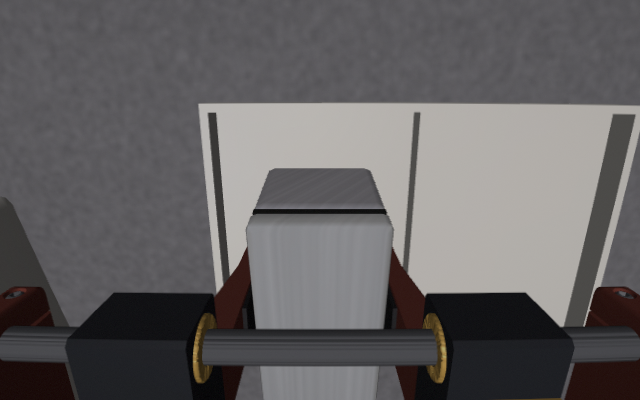

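The jar is still hanging free (−4 N), so it has ridden up in the pads. I'll keep lowering slowly until it touches.

>>> servo_tool(
  increments=[
    [[4.0,0,0,0.2,0],[4.0,0,0,0.4,0],[4.0,0,0,0.6,0],[4.0,0,0,0.8,0],[4.0,0,0,0.9,0],[4.0,0,0,0.9,0]],
  ],
)

```text
time: 14.18
position: [0.5316, -0.4067, 0.0176]
eef_rot: [0.061, 0.998, -0.0, 0.0]
contact_force: [-4.4, 2.1, 4.7]
grip_width: 0.569
```

```bash
python3 -c "
from h import *
s,c=wsnap('wA9');go(.5313,-.4061,.0256,173)
print(s['contact_force'])"
```

```text
inc cm [ 0.04  0.06 -0.8 ] turn 0.0 t 14.22 pos [ 0.5316 -0.4067  0.0176] yaw 173.0 tilt 0.04
[-4.39084322  2.13657314  4.68598234]
```

View pics/wA9.png

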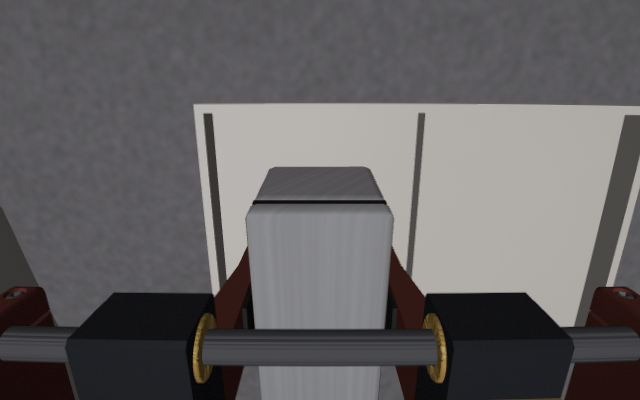

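>>> servo_tool(
  increments=[
    [[4.0,0,0,0.15,0],[4.0,0,0,0.3,0],[4.0,0,0,0.45,0],[4.0,0,0,0.6,0],[4.0,0,0,0.7,0],[4.0,0,0,0.7,0]],
  ],
)

```text
time: 14.98
position: [0.5326, -0.407, 0.0121]
eef_rot: [0.061, 0.998, -0.001, 0.001]
contact_force: [-3.7, 3.9, 9.1]
grip_width: 0.572
```

```bash
python3 -c "
from h import *
s,c=wsnap('wA10');go(.5313,-.4061,.0256,173)
print(s['contact_force'])"
```

```text
inc cm [ 0.14  0.07 -1.35] turn 0.001 t 15.03 pos [ 0.5327 -0.407   0.0121] yaw 173.0 tilt 0.19
[-3.66542763  3.91553951  9.14076058]
```

View pics/wA10.png

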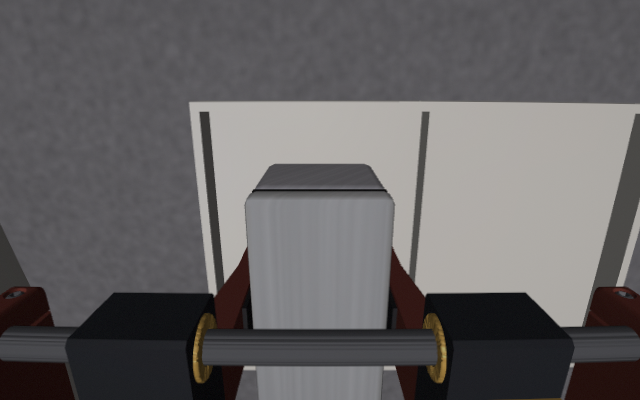

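```bash
python3 -c "
from h import *
rows(env.camera('wrist'),.026,.0045)" | sed -n 4,9p
```

```text
-12 front top,rear top,front bottom [np.float64(227.3), np.float64(403.2), np.float64(153.0)]
-8 front top,rear top,front bottom [np.float64(214.7), np.float64(406.1), np.float64(154.2)]
-4 front top,rear top,front bottom [np.float64(203.1), np.float64(408.5), np.float64(155.9)]
0 front top,rear top,front bottom [np.float64(192.4), np.float64(410.3), np.float64(158.1)]
4 front top,rear top,front bottom [np.float64(182.8), np.float64(411.4), np.float64(160.8)]
8 front top,rear top,front bottom [np.float64(174.3), np.float64(411.7), np.float64(163.8)]
```

The jar is level on the tray floor, so I'll release and rise.

>>> servo_tool(
  increments=[
    [[5.3,0,0,-0.15,0],[6.0,0,0,-0.15,0],[6.1,0,0,-0.15,0],[6.1,0,0,-1,0],[6.1,0,0,-4,0],[6.1,0,0,-8,0],[6.1,0,0,-14,0],[6.1,0,0,-18,0],[6.1,0,0,-18,0]],
  ],
)

```text
time: 16.2
position: [0.533, -0.4077, 0.1954]
eef_rot: [0.061, 0.998, -0.003, 0.004]
contact_force: [1.2, 0.3, -0.1]
grip_width: 0.693
```

```bash
python3 -c "
from h import *
s,c=wsnap('wA11');go(.488,.080,.2,118.5)
print(s['contact_force'])"
```

```text
inc cm [10.32 47.81 -0.97] turn 0.952 t 16.25 pos [ 0.5324 -0.4072  0.1919] yaw 173.0 tilt 0.27
[ 1.2340562   0.30149994 -0.14355304]
```

View pics/wA11.png

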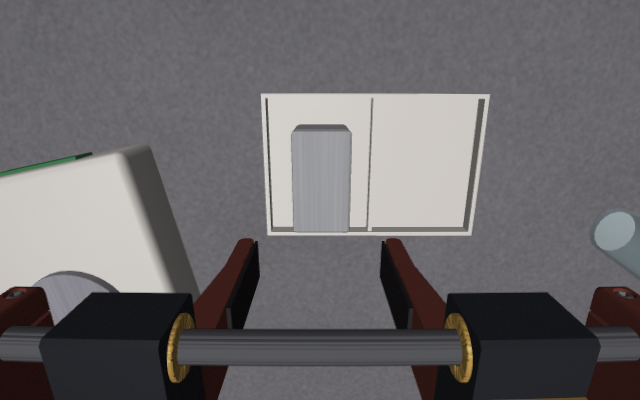

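```bash
python3 -c "
from h import *
s=env.read_state();c=env.camera('wrist')
w=wworld(c,s,[(292,133),(351,133),(349,232),(294,232)],.064);t=wworld(c,s,[(261,94),(489,94),(471,235),(269,235)],.018)
print(w.round(4),t.round(4),t.mean(0))
a=np.radians(-7);u=np.array([np.cos(a),np.sin(a),0]);v=np.array([-u[1],u[0],0]);o=t.mean(0)
print([( ((p-o)@u).round(4),((p-o)@v).round(4)) for p in w])
go(.486,.080,.2,118.5)"
```

```text
[[ 0.4828 -0.4234  0.064 ]
 [ 0.4886 -0.3762  0.064 ]
 [ 0.5738 -0.3862  0.064 ]
 [ 0.568  -0.434   0.064 ]] [[ 0.4495 -0.4505  0.018 ]
 [ 0.4741 -0.2445  0.018 ]
 [ 0.6118 -0.2609  0.018 ]
 [ 0.5866 -0.4657  0.018 ]] [ 0.53051934 -0.35540719  0.018     ]
[(np.float64(-0.0391), np.float64(-0.0733)), (np.float64(-0.0391), np.float64(-0.0258)), (np.float64(0.0467), np.float64(-0.0253)), (np.float64(0.0468), np.float64(-0.0735))]
inc cm [10.46 47.75 -1.09] turn 0.952 t 16.3 pos [ 0.5318 -0.4067  0.1893] yaw 173.0 tilt 0.04
```

Jar A sits inside the compartment (own x −39…+47, y −73…−25 mm). Next is jar B.

>>> servo_tool(
  increments=[
    [[6.6,10.5,47.8,0,0.952],[6.6,10.5,47.8,0,0.952],[6.6,10.5,47.8,0,0.952],[6.6,10.5,47.8,0,0.952],[6.6,10.5,47.8,0,0.952],[6.6,10.5,47.8,0,0.952],[6.6,10.5,47.8,0,0.952],[6.6,10.5,47.8,0,0.952],[6.6,10.5,47.8,0,0.952],[6.6,10.5,47.8,0,0.952]],
  ],
)

```text
time: 17.55
position: [0.485, 0.0803, 0.1875]
eef_rot: [0.511, 0.859, -0.001, -0.001]
contact_force: [0.1, -0.5, 0.9]
grip_width: 0.747
```

```bash
python3 -c "
from h import *
s,c=wsnap('wB1');go(.486,.082,.014,118.5)"
```

```text
inc cm [ 0.16  0.22 17.38] turn -0.001 t 17.6 pos [0.4852 0.0797 0.1878] yaw 118.4 tilt 0.14
```

View pics/wB1.png

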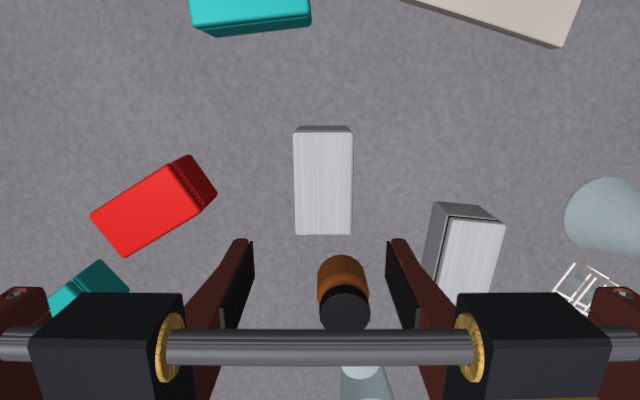

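Jar B's lid is at (293,133)-(352,133)-(352,235)-(296,235), with the bottle close behind its rear end at (343,285) and jar C at (470,250).

```bash
python3 -c "
from h import *
s=env.read_state();c=env.camera('wrist')
w=wworld(c,s,[(293,133),(352,133),(352,235),(296,235)],.06);m=w.mean(0);l=w[0]+w[1]-w[2]-w[3];y=np.degrees(np.arctan2(l[1],l[0]));print(m,y,np.hypot(*l[:2])/2,np.linalg.norm(w[0]-w[1]))
w2=wworld(c,s,[(450,217),(504,227)],.06);print(w2)
w3=wworld(c,s,[(400,0),(560,46),(580,0)],.018);print(w3)
go(m[0],m[1],.014,y)"
```

```text
[0.48625935 0.08442585 0.06      ] 119.40354481286899 0.08854859108403844 0.04749673847289612
[[0.59597734 0.11250326 0.06      ]
 [0.6435053  0.12755745 0.06      ]]
[[0.47116838 0.24759317 0.018     ]
 [0.61356945 0.28555095 0.018     ]
 [0.60580283 0.32362507 0.018     ]]
inc cm [ 0.4   0.34 17.41] turn -0.018 t 17.65 pos [0.4854 0.0794 0.1881] yaw 118.4 tilt 0.1
```

>>> servo_tool(
  increments=[
    [[6.6,0.6,0.35,5,-0.018],[6.6,0.6,0.35,10,-0.018],[6.6,0.6,0.35,14,-0.018],[6.6,0.6,0.35,16.8,-0.018],[6.6,0.6,0.35,17.4,-0.018],[5.5,0.6,0.35,17.4,-0.018],[4.0,0.6,0.35,17.4,-0.018],[4.0,0.6,0.35,17.4,-0.018],[4.0,0.6,0.35,17.4,-0.018]],
  ],
  force=30,
)

```text
time: 18.77
position: [0.4867, 0.0872, 0.0167]
eef_rot: [0.504, 0.864, 0.0, 0.001]
contact_force: [-0.2, -4.6, 4.7]
grip_width: 0.568
```

>>> servo_tool(
  increments=[
    [[4.0,0,0,-2,0],[4.0,0,0,-5,0],[4.0,0,0,-7,0],[4.0,0,0,-7,0],[4.0,0,0,-7,0]],
  ],
)

```text
time: 19.4
position: [0.4851, 0.0876, 0.0838]
eef_rot: [0.504, 0.864, -0.001, -0.001]
contact_force: [0.3, -0.1, -4.1]
grip_width: 0.57
```

```bash
python3 -c "
from h import *
feel(10);s,c=wsnap('wB2');go(.478,-.104,.021,210)"
```

```text
tool F [-0.29 -0.14  4.06] M [ 0.0303  0.0186 -0.0045] sem [0.006  0.0055 0.0073] t 19.85
inc cm [-16.29 -10.11   6.41] turn -1.579 t 19.95 pos [0.4857 0.0876 0.0851] yaw 119.5 tilt 0.01
```

View pics/wB2.png

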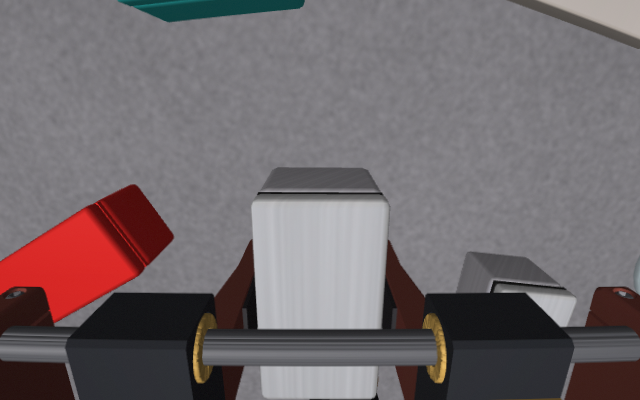

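Before tilting, the moment reads only +0.019. I'll carry jar B to the slab's near edge and tilt it there.

```bash
python3 -c "
from h import *
go(.4258,.3049,.025,193.6)
print(world(env.camera('scene'),[(447,152),(480,135),(357,60)],0.0))"
```

```text
inc cm [21.87  5.49  6.01] turn -1.293 t 19.95 pos [0.4857 0.0876 0.0851] yaw 119.5 tilt 0.01
[[ 0.60187715  0.56161789  0.        ]
 [ 0.60167641  0.7527514   0.        ]
 [-0.22952225  0.82272172  0.        ]]
```

>>> servo_tool(
  increments=[
    [[4.0,4,1,-2,-0.1],[4.0,10,3,-2,-0.35],[4.0,16,4,-2,-0.6],[4.0,21.8,5.5,-2,-0.85],[4.0,21.8,5.5,-1,-1.1],[4.0,21.8,5.5,1,-1.293],[4.0,21.8,5.5,3,-1.293],[4.0,21.8,5.5,4.6,-1.293],[4.0,21.8,5.5,5,-1.293],[4.0,21.8,5.5,5.3,-1.293],[4.0,21.8,5.5,5.6,-1.293],[4.0,21.8,5.5,5.9,-1.293],[4.0,21.8,5.5,6,-1.293],[4.0,21.8,5.5,6,-1.293]],
  ],
  force=9,
)

```text
time: 21.75
position: [0.4273, 0.3049, 0.0284]
eef_rot: [-0.117, 0.993, 0.001, 0.002]
contact_force: [-4.3, -2.9, 8.1]
grip_width: 0.572
```

```bash
python3 -c "
from h import *
s,c=wsnap('wB3');go(.4258,.3049,.025,193.6)
print(s['contact_force']);rows(c,.033,.002)"
```

```text
inc cm [0.15 0.04 0.35] turn -0.002 t 21.8 pos [0.4273 0.3049 0.0285] yaw -166.5 tilt 0.2
[-4.29133652 -2.89755874  8.10845968]
-24 front top,rear top,front bottom [np.float64(256.0), np.float64(378.3), np.float64(148.7)]
-20 front top,rear top,front bottom [np.float64(243.9), np.float64(382.9), np.float64(149.3)]
-16 front top,rear top,front bottom [np.float64(232.5), np.float64(387.3), np.float64(150.6)]
-12 front top,rear top,front bottom [np.float64(221.6), np.float64(391.2), np.float64(152.3)]
-8 front top,rear top,front bottom [np.float64(211.5), np.float64(394.8), np.float64(154.6)]
-4 front top,rear top,front bottom [np.float64(202.2), np.float64(398.0), np.float64(157.3)]
0 front top,rear top,front bottom [np.float64(193.7), np.float64(400.6), np.float64(160.4)]
4 front top,rear top,front bottom [np.float64(186.2), np.float64(402.7), np.float64(163.9)]
8 front top,rear top,front bottom [np.float64(179.5), np.float64(404.3), np.float64(167.8)]
12 front top,rear top,front bottom [np.float64(173.7), np.float64(405.2), np.float64(171.9)]
16 front top,rear top,front bottom [np.float64(168.8), np.float64(405.4), np.float64(176.3)]
20 front top,rear top,front bottom [np.float64(164.8), np.float64(404.8), np.float64(181.0)]
24 front top,rear top,front bottom [np.float64(161.5), np.float64(403.5), np.float64(185.9)]
```

View pics/wB3.png

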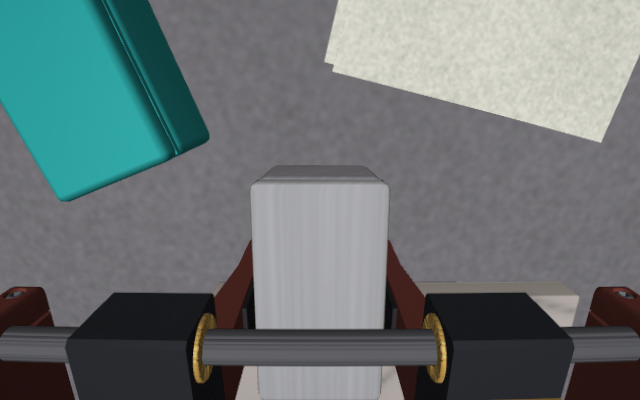

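Row 182 means about 6–7° front-down. I'll press a few mm more.

>>> servo_tool(
  increments=[
    [[4.0,0,0,0.15,0],[4.0,0,0,0.3,0],[4.0,0,0,0.45,0],[4.0,0,0,0.55,0],[4.0,0,0,0.55,0]],
  ],
  force=7,
)

```text
time: 22.42
position: [0.4264, 0.3047, 0.0209]
eef_rot: [-0.118, 0.993, 0.0, 0.0]
contact_force: [-6.5, -1.4, 7.1]
grip_width: 0.572
```

>>> servo_tool(
  increments=[
    [[4.0,0,0,0,0],[4.0,0,0,-1,0],[4.0,0,0,-4,0],[4.0,0,0,-6.5,0],[4.0,0,0,-6.5,0],[4.0,0,0,-6.5,0]],
  ],
  force=30,
)

```text
time: 23.18
position: [0.426, 0.3041, 0.0833]
eef_rot: [-0.118, 0.993, -0.0, -0.001]
contact_force: [-1.3, 0.8, -3.9]
grip_width: 0.573
```

```bash
python3 -c "
from h import *
feel(10);s,c=wsnap('wB4');go(.6135,.422,.085,193.6)"
```

```text
tool F [0.13 0.07 3.84] M [-0.0355 -0.0689 -0.0013] sem [0.0087 0.014  0.0093] t 23.62
inc cm [-20.96   7.03  -0.05] turn -0.0 t 23.73 pos [0.4262 0.3044 0.0846] yaw -166.4 tilt 0.0
```

View pics/wB4.png

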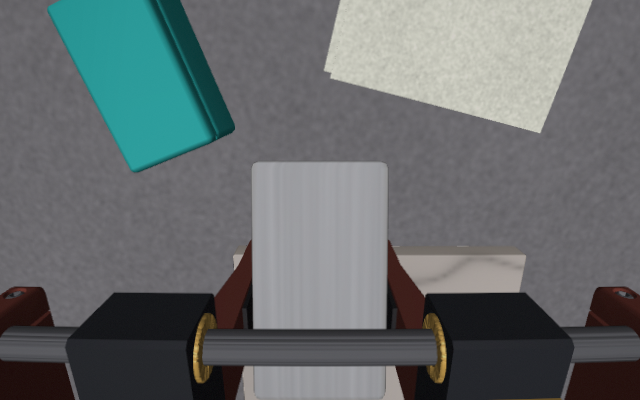

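The tilt is about +20° and the moment is −0.069, which changed by −0.09. I'll do the opposite tilt over the slab's far edge for a decisive comparison.

>>> servo_tool(
  increments=[
    [[4.0,-5,1.7,0,0],[4.0,-10.5,3.5,0,0],[4.0,-16,5.4,0,0],[4.0,-21,7,0,0],[4.0,-21,7,0.5,0],[4.0,-21,7,2.5,0],[4.0,-21,7,3.2,0],[4.0,-21,7,3.8,0],[4.0,-21,7,4.3,0],[4.0,-21,7,4.8,0],[4.0,-21,7,5.3,0],[4.0,-21,7,5.8,0],[4.0,-21,7,6.3,0],[4.0,-21,7,6.5,0],[4.0,-21,7,6.5,0]],
  ],
  force=7,
)

```text
time: 25.6
position: [0.6161, 0.4224, 0.0224]
eef_rot: [-0.118, 0.993, 0.001, 0.003]
contact_force: [5.2, -0.1, 4.9]
grip_width: 0.574
```

```bash
python3 -c "
from h import *
s,c=wsnap('wB5');go(.6135,.422,.020,193.6)
print(s['contact_force'],s['torque'])"
```

```text
inc cm [0.26 0.02 0.24] turn -0.001 t 25.65 pos [0.616  0.4224 0.0224] yaw -166.4 tilt 0.35
[ 5.20220513 -0.12423403  4.90061349] [ 0.0338487  -0.79079585  0.0325716 ]
```

View pics/wB5.png

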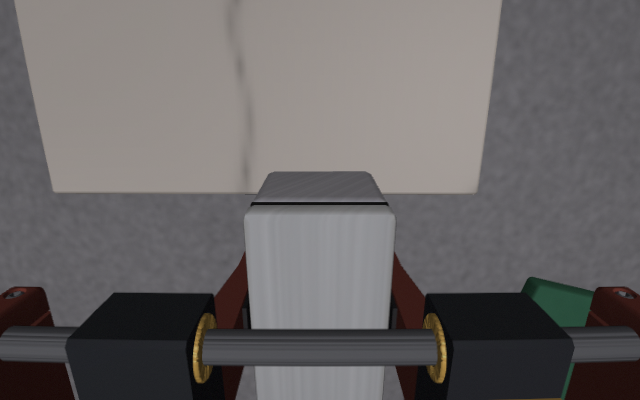

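>>> servo_tool(
  increments=[
    [[4.0,0,0,0.15,0],[4.0,0,0,0.3,0],[4.0,0,0,0.5,0],[4.0,0,0,0.6,0],[4.0,0,0,0.6,0]],
  ],
  force=6,
)

```text
time: 26.28
position: [0.6154, 0.4222, 0.0155]
eef_rot: [-0.118, 0.993, 0.001, 0.002]
contact_force: [5.3, 0.7, 5.9]
grip_width: 0.573
```

>>> servo_tool(
  increments=[
    [[4.0,0,0,0,0],[4.0,0,0,-1,0],[4.0,0,0,-4,0],[4.0,0,0,-7,0],[4.0,0,0,-7,0],[4.0,0,0,-7,0]],
  ],
  force=30,
)

```text
time: 27.02
position: [0.6128, 0.4214, 0.0811]
eef_rot: [-0.118, 0.993, -0.001, -0.002]
contact_force: [-0.6, 0.6, -4.3]
grip_width: 0.567
```

```bash
python3 -c "
from h import *
feel(10);s,c=wsnap('wB6');go(.6135,.422,.085,193.6)"
```

```text
tool F [0.22 0.25 4.11] M [-0.0286  0.0588  0.0076] sem [0.0088 0.007  0.0085] t 27.48
inc cm [ 0.04  0.03 -0.14] turn -0.0 t 27.57 pos [0.614  0.4218 0.0836] yaw -166.4 tilt 0.0
```

View pics/wB6.png

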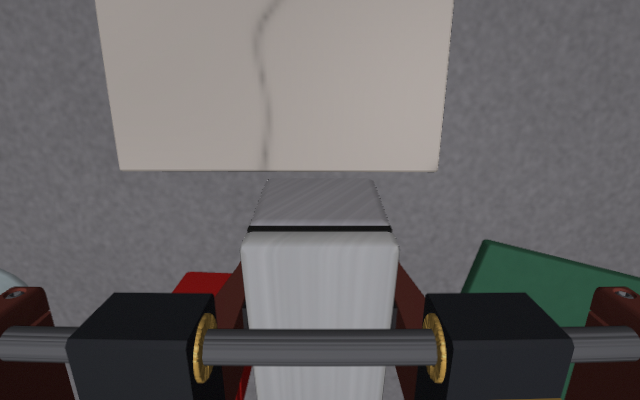

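The moment went from −0.069 to +0.059. Sliding within the pads could account for part of that, so I'll measure how far the jar moved in the grip before deciding.

```bash
python3 -c "
import cv2,numpy as np
L=[cv2.resize(cv2.imread(f'pics/w{n}.png')[150:400,235:405],None,fx=1.55,fy=2.3,interpolation=2) for n in('B2','B4','B6')]
cv2.imwrite('pics/cmp.png',np.hstack(L)); print(L[0].shape)"
```

```text
(575, 264, 3)
```

View pics/cmp.png

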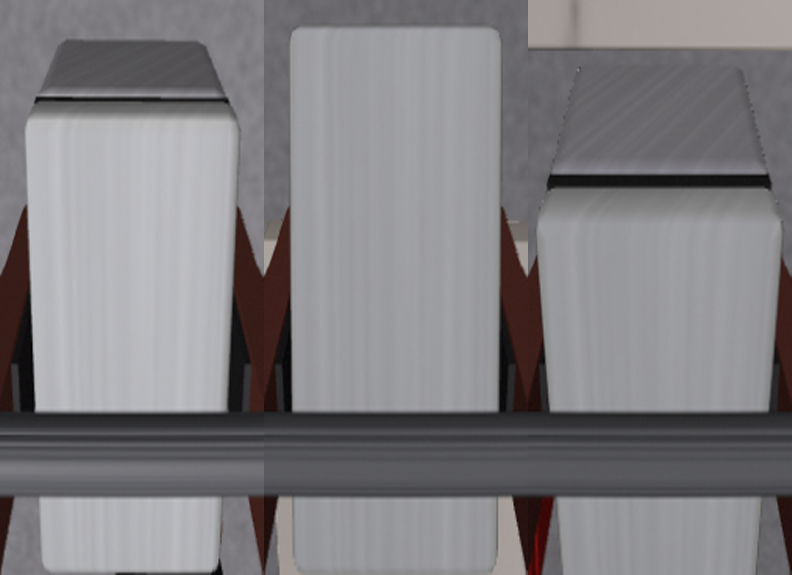

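```bash
python3 -c "
from h import *
c=env.camera('wrist');K=c['camera_matrix'];T=c['tool_from_camera']
def P(row,w):
    d=K[0,0]*.05/w; p=cv2.undistortPoints(np.array([[[320.,row]]]),K,np.array([c['k1'],0,0,0,0]))[0,0]
    q=T@np.array([p[0]*d,p[1]*d,d,1]);return q[[0,2]]*1000
for n,a,b in(('B2',(199,137),(399,115)),('B4',(162,135.5),(399,131))):
    f,r=P(*a),P(*b);print(n,'front',f.round(1),'rear',r.round(1),'tilt',np.degrees(np.arctan2(f[1]-r[1],f[0]-r[0])).round(1),'len',np.hypot(*(f-r)).round(1),'mid',((f+r)/2).round(1))
f,b=P(243,156.8),P(179,111);print('B6 top',f.round(1),'bot',b.round(1),'tilt',np.degrees(np.arctan2(b[0]-f[0],b[1]-f[1])).round(1),'h',np.hypot(*(f-b)))
"

```

```text
B2 front [ 42.6 -37.8] rear [-48.7 -39.7] tilt 1.2 len 91.4 mid [ -3.1 -38.8]
B4 front [ 55.3 -32.4] rear [-32.9 -54.7] tilt 14.2 len 91.0 mid [ 11.2 -43.6]
B6 top [ 34.  -57.7] bot [42.3 -5.9] tilt 9.1 h 52.394131968286494
```

The geometry says only about ±3 mm of slip (±0.012 N m), so the 0.128 swing points to a ball. The first level reading of +0.019 doesn't fit that, though. I'll level B on the slab, re-grip it centrally and measure it level.

```bash
python3 -c "
from h import *
go(.5114,.3977,.030,193.6)"
```

```text
inc cm [10.53  0.07  5.37] turn -0.0 t 27.62 pos [0.6139 0.4218 0.0837] yaw -166.4 tilt 0.0
```

>>> servo_tool(
  increments=[
    [[4.0,5.5,0,0,0],[4.0,10.5,0,1.5,0],[4.0,10.5,0,3.4,0],[4.0,10.5,0,4,0],[4.0,10.5,0,4.2,0],[4.0,10.5,0,4.4,0],[4.0,10.5,0,4.6,0],[4.0,10.5,0,4.8,0],[4.0,10.5,0,5,0],[4.0,10.5,0,5.2,0],[4.0,10.5,0,5.4,0],[4.0,10.5,0,5.5,0],[4.0,10.5,0,5.5,0]],
  ],
  force=6,
)

```text
time: 29.25
position: [0.5118, 0.3971, 0.0286]
eef_rot: [-0.118, 0.993, -0.0, -0.0]
contact_force: [-0.4, -0.3, -4.6]
grip_width: 0.569
```

```bash
python3 -c "
from h import *
s,c=wsnap('wB7');go(.5114,.3977,.030,193.6)
print(s['contact_force'])"
```

```text
inc cm [ 0.03  0.07 -0.13] turn -0.0 t 29.3 pos [0.5119 0.3971 0.0287] yaw -166.4 tilt 0.0
[-0.44194382 -0.30589569 -4.56889099]
```

View pics/wB7.png

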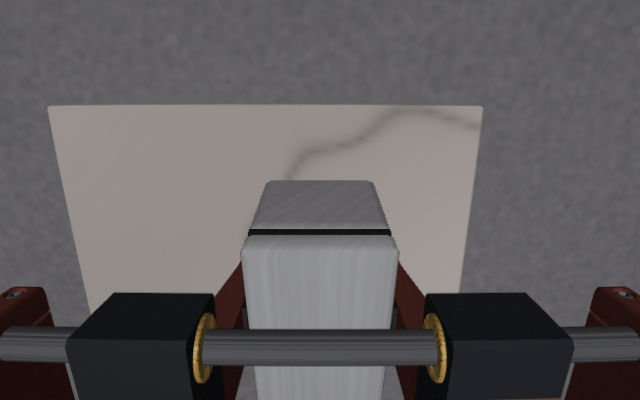

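>>> servo_tool(
  increments=[
    [[4.0,0,0,0.15,0],[4.0,0,0,0.3,0],[4.0,0,0,0.45,0],[4.0,0,0,0.6,0],[4.0,0,0,0.6,0]],
  ],
)

```text
time: 29.92
position: [0.5118, 0.3972, 0.0229]
eef_rot: [-0.118, 0.993, 0.0, 0.0]
contact_force: [-4.0, -2.1, 4.6]
grip_width: 0.57
```

```bash
python3 -c "
from h import *
s,c=wsnap('wB8');go(.5114,.3977,.030,193.6)
print(s['contact_force'])"
```

```text
inc cm [ 0.03  0.06 -0.72] turn -0.0 t 29.98 pos [0.5118 0.3972 0.0228] yaw -166.4 tilt 0.01
[-3.96577282 -2.13287328  4.55103881]
```

View pics/wB8.png

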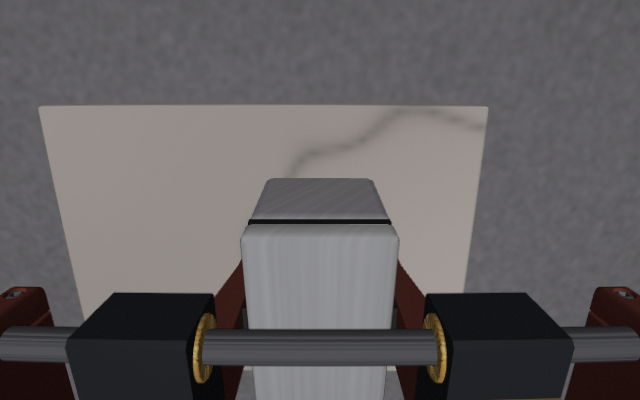

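>>> servo_tool(
  increments=[
    [[4.0,0,0,0.1,0],[4.0,0,0,0.2,0],[4.0,0,0,0.3,0],[4.0,0,0,0.3,0],[4.0,0,0,0.3,0]],
  ],
  force=3,
)

```text
time: 30.6
position: [0.5118, 0.3971, 0.0191]
eef_rot: [-0.118, 0.993, -0.0, -0.0]
contact_force: [-0.9, -0.1, -2.6]
grip_width: 0.567
```

```bash
python3 -c "
from h import *
s,c=wsnap('wB9');go(.5114,.3977,.030,193.6)
print(s['contact_force'],s['grip_width'])"
```

```text
inc cm [ 0.03  0.07 -1.09] turn -0.0 t 30.65 pos [0.5119 0.3971 0.0191] yaw -166.4 tilt 0.01
[-0.90707263 -0.11340158 -2.55411732] 0.5673028371678774
```

View pics/wB9.png

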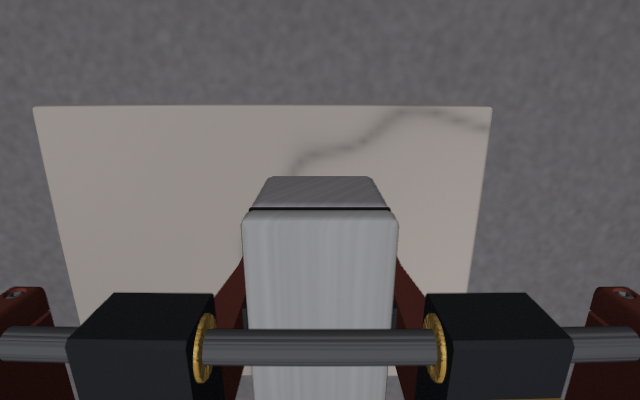

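The pads still hold it at about −6° (it rode up), and the fingertips are nearly on the slab. I'll bleed the grip off in tiny steps so it settles gently.

>>> servo_tool(
  increments=[
    [[4.92,0,0,0,0],[4.96,0,0,0,0],[4.98,0,0,0,0],[5.0,0,0,0,0],[5.01,0,0,0,0],[5.02,0,0,0,0],[5.04,0,0,0,0],[5.06,0,0,0,0]],
  ],
)

```text
time: 31.65
position: [0.512, 0.3973, 0.02]
eef_rot: [-0.118, 0.993, 0.0, 0.0]
contact_force: [0.3, -0.9, 0.2]
grip_width: 0.577
```

```bash
python3 -c "
from h import *
s,c=wsnap('wB10');go(.5114,.3977,.030,193.6)
print(s['contact_force'],s['grip_width'])"
```

```text
inc cm [ 0.05  0.06 -1.01] turn -0.0 t 31.7 pos [0.512  0.3973 0.0199] yaw -166.4 tilt 0.03
[ 0.31434771 -0.869445    0.18205892] 0.5769993432758722
```

View pics/wB10.png

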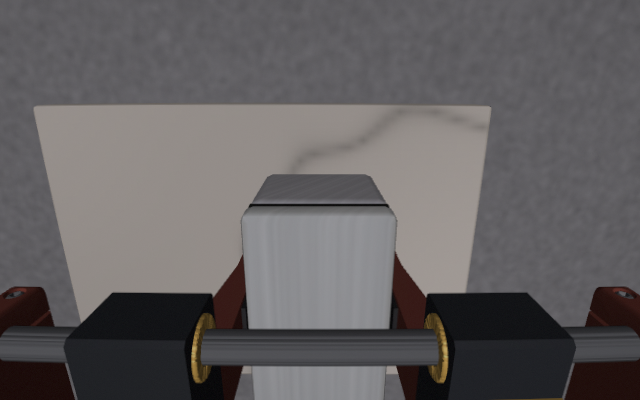

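It has settled flat. I'll work out the centre offset, then re-grip higher and centred and measure it level.

```bash
cat >> h.py <<'E'
def P(c,row,w):
    K=c['camera_matrix'];T=c['tool_from_camera']
    d=K[0,0]*.05/w; p=cv2.undistortPoints(np.array([[[320.,row]]]),K,np.array([c['k1'],0,0,0,0]))[0,0]
    q=T@np.array([p[0]*d,p[1]*d,d,1]);return (q[[0,2]]*1000).round(1)
E
python3 -c "
from h import *
c=env.camera('wrist');print(P(c,212,151),P(c,176,108))"
```

```text
[ 42.  -50.6] [42.6 -1.2]
```

>>> servo_tool(
  increments=[
    [[5.8,0,0,0,0],[5.8,-0.3,0,-1.0,0],[5.8,-0.3,0,-1.9,0],[4.0,-0.3,0,-1.9,0],[4.0,-0.3,0,-1.9,0],[4.0,-0.3,0,-1.9,0],[4.0,-0.3,0,-2.5,0],[4.0,-0.3,0,-5,0],[4.0,-0.3,0,-7,0],[4.0,-0.3,0,-7,0],[4.0,-0.3,0,-7,0]],
  ],
  force=30,
)

```text
time: 33.12
position: [0.5144, 0.3976, 0.0886]
eef_rot: [-0.118, 0.993, -0.0, -0.001]
contact_force: [0.3, -0.5, -5.0]
grip_width: 0.568
```

```bash
python3 -c "
from h import *
feel(12);s,c=wsnap('wB11');go(.5114,.3977,.030,193.6)"
```

```text
tool F [-0.02  0.    4.09] M [-0.0326  0.0254  0.0002] sem [0.0074 0.0084 0.0044] t 33.67
inc cm [0.33 0.07 5.97] turn -0.0 t 33.77 pos [0.5148 0.3978 0.0897] yaw -166.4 tilt 0.01
```

View pics/wB11.png

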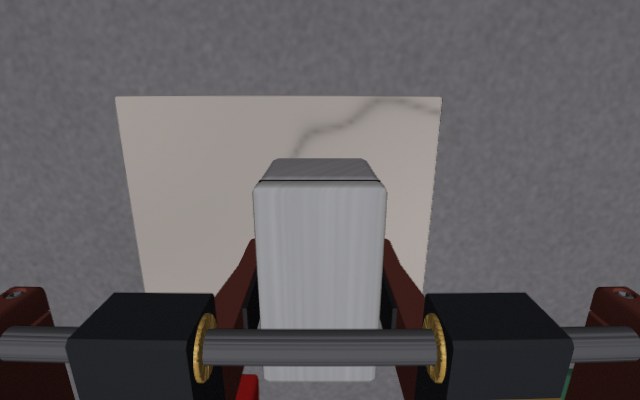

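The level reading is +0.025, which is ambiguous: the torque channel seems to carry a bias of about 0.03 that depends on the arm pose. I'll make a differential test with the jar level. A slow start and a sharp stop toward the near end throws a loose ball across the ridge, and then I measure again. First, checking clearance to the grey box.

```bash
python3 -c "
from h import *
c=env.camera('scene');print(world(c,[(387,117),(434,95),(357,90)],0))
go(.5114,.3977,.030,193.6)"
```

```text
[[0.29542215 0.55119232 0.        ]
 [0.27755713 0.85477687 0.        ]
 [0.0373784  0.6033582  0.        ]]
inc cm [0.33 0.07 5.97] turn -0.0 t 33.83 pos [0.5148 0.3978 0.0897] yaw -166.4 tilt 0.01
```

>>> servo_tool(
  increments=[
    [[4.0,1.0,0,0,0],[4.0,2.8,0,0,0],[4.0,5.4,0,0,0],[4.0,9,0,0,0],[4.0,13.5,0,0,0],[4.0,19.5,0,0,0],[4.0,19.5,0,0,0],[4.0,19.5,0,0,0],[4.0,19.5,0,0,0]],
  ],
)

```text
time: 34.95
position: [0.3263, 0.3524, 0.0902]
eef_rot: [-0.118, 0.993, 0.0, 0.001]
contact_force: [0.0, 0.0, -2.9]
grip_width: 0.568
```

```bash
python3 -c "
from h import *
feel(14);s,c=wsnap('wB12');go(.5148,.3978,.0897,193.6)"
```

```text
tool F [0.05 0.04 3.98] M [-0.052  -0.0715 -0.0003] sem [0.0073 0.0072 0.0058] t 35.6
inc cm [-19.5  -0.   -0. ] turn -0.0 t 35.7 pos [0.3252 0.352  0.0897] yaw -166.4 tilt 0.0
```

With the jar level in the same grip, the moment went from +0.025 to −0.072 (Δ −0.097), so **jar B has a loose ball**. I'll carry it to the free tray compartment.

```bash
python3 -c "
from h import *
go(.5385,-.305,.025,173)"
```

```text
inc cm [ -5.29 -68.87   6.47] turn 0.359 t 35.7 pos [0.3252 0.352  0.0897] yaw -166.4 tilt 0.0
```

>>> servo_tool(
  increments=[
    [[4.0,-0.2,-2,-1,0],[4.0,-0.6,-7,-3,0.03],[4.0,-1,-13,-3,0.06],[4.0,-1.5,-19,-3,0.1],[4.0,-2,-25,-3,0.14],[4.0,-2.5,-31,-3,0.18],[4.0,-3,-37,-3,0.22],[4.0,-3.5,-43,-3,0.26],[4.0,-4,-49,-3,0.3],[4.0,-4.5,-55,-3,0.33],[4.0,-5,-61,-2,0.359],[4.0,-5.3,-66.5,-1,0.359],[4.0,-5.3,-68.9,1,0.359],[4.0,-5.3,-68.9,3.5,0.359],[4.0,-5.3,-68.9,5.2,0.359],[4.0,-5.3,-68.9,5.9,0.359],[4.0,-5.3,-68.9,6.2,0.359],[4.0,-5.3,-68.9,6.4,0.359],[4.0,-5.3,-68.9,6.5,0.359],[4.0,-5.3,-68.9,6.5,0.359]],
  ],
)

```text
time: 38.2
position: [0.5392, -0.3054, 0.0262]
eef_rot: [0.061, 0.998, -0.0, 0.001]
contact_force: [-1.0, 0.9, 2.8]
grip_width: 0.564
```

```bash
python3 -c "
from h import *
s,c=wsnap('wB13');go(.5385,-.305,.025,173)
print(s['contact_force'])"
```

```text
inc cm [0.08 0.03 0.12] turn 0.001 t 38.25 pos [ 0.5392 -0.3054  0.0262] yaw 173.0 tilt 0.11
[-0.96483604  0.90612367  2.75467688]
```

View pics/wB13.png

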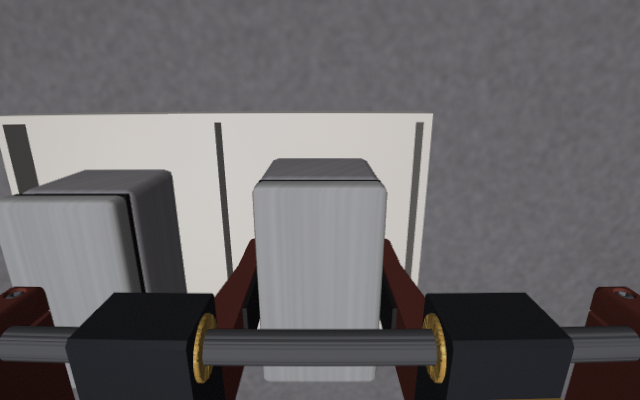

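Contact reads +2.8 N inside the near compartment. I'll release, rise and go to jar C.

>>> servo_tool(
  increments=[
    [[5.0,0,0,0,0],[5.1,0,0,0,0],[5.9,0,0,0,0],[5.9,0,0,-1,0],[5.9,0,0,-4,0],[5.9,0,0,-9,0],[5.9,0,0,-15,0],[5.9,0,0,-16.5,0]],
  ],
)

```text
time: 39.25
position: [0.5401, -0.3062, 0.1963]
eef_rot: [0.061, 0.998, -0.002, 0.004]
contact_force: [-0.8, -0.0, 0.5]
grip_width: 0.671
```

```bash
python3 -c "
from h import *
s,c=wsnap('wB14');go(.637,.078,.19,111.3)"
```

```text
inc cm [-4.95 39.32  0.48] turn 1.077 t 39.3 pos [ 0.54   -0.3062  0.1959] yaw 173.0 tilt 0.5
```

View pics/wB14.png

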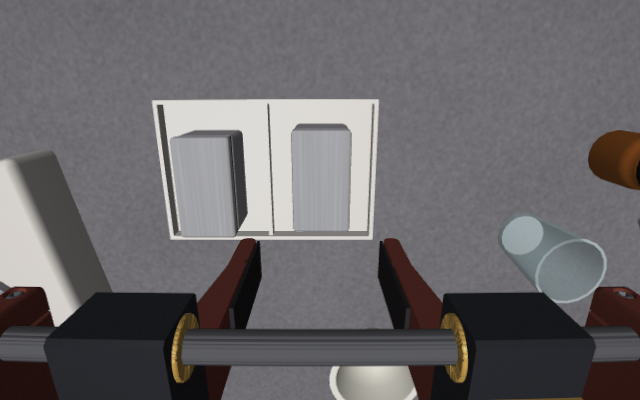

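Both jars stand upright in their own compartments, at (207,183) and (321,178). Now to jar C.

>>> servo_tool(
  increments=[
    [[6.6,-5,39.3,0,1.077],[6.6,-5,39.3,0,1.077],[6.6,-5,39.3,0,1.077],[6.6,-5,39.3,0,1.077],[6.6,-5,39.3,0,1.077],[6.6,-5,39.3,0,1.077],[6.6,-5,39.3,0,1.077],[6.6,-5,39.3,0,1.077],[6.6,-5,39.3,0,1.077]],
  ],
)

```text
time: 40.42
position: [0.6356, 0.0781, 0.1881]
eef_rot: [0.564, 0.826, -0.001, -0.001]
contact_force: [-0.2, 0.3, -1.3]
grip_width: 0.75
```

```bash
python3 -c "
from h import *
feel(6);s,c=wsnap('wC1');go(.637,.078,.021,111.3)"
```

```text
tool F [-0.22  0.01  0.14] M [ 0.0493 -0.0323  0.0048] sem [0.0092 0.0166 0.0126] t 40.67
inc cm [-0.02  0.09 16.88] turn -0.001 t 40.77 pos [0.636  0.0779 0.1898] yaw 111.2 tilt 0.02
```

View pics/wC1.png

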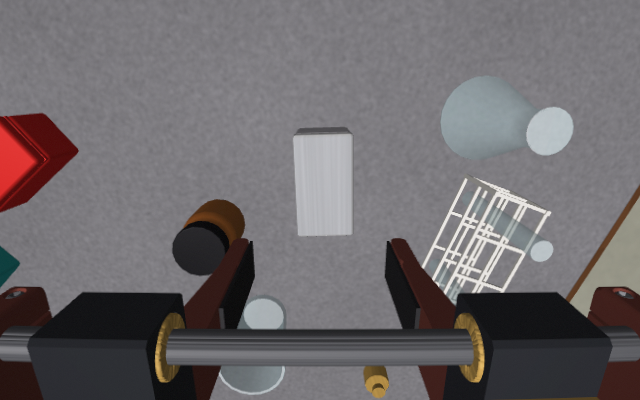

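```bash
python3 -c "
from h import *
s=env.read_state();c=env.camera('wrist')
w=wworld(c,s,[(294,136),(352,136),(352,236),(298,236)],.06);m=w.mean(0);l=w[0]+w[1]-w[2]-w[3];y=np.degrees(np.arctan2(l[1],l[0]));print(m,y,np.hypot(*l[:2])/2,np.linalg.norm(w[0]-w[1]))
R=Ro.from_quat(s['eef_rot']).as_matrix()
for n,p,z in(('tube',(541,250),.13),('flasktop',(550,130),.113),('rackcorner',(469,178),.068),('rackcorner2',(425,272),.068)):
  q=wworld(c,s,p,z)[0];print(n,q.round(3),'tool xy',(R.T@(q-s['position']))[:2].round(3))
go(m[0],m[1],.021,y)"
```

```text
[0.63939793 0.08063228 0.06      ] 112.54170037251914 0.08773113748709456 0.0471268906623305
tube [0.788 0.111 0.13 ] tool xy [-0.024  0.153]
flasktop [0.76  0.187 0.113] tool xy [0.056 0.155]
rackcorner [0.747 0.134 0.068] tool xy [0.012 0.123]
rackcorner2 [0.751 0.043 0.068] tool xy [-0.074  0.094]
inc cm [ 0.12  0.4  16.88] turn -0.022 t 40.83 pos [0.636  0.0781 0.1898] yaw 111.3 tilt 0.01
```

>>> servo_tool(
  increments=[
    [[6.6,0.3,0.4,5,-0.022],[6.6,0.3,0.4,10,-0.022],[6.6,0.3,0.4,14,-0.022],[6.6,0.3,0.4,16.4,-0.022],[6.6,0.3,0.4,16.9,-0.022],[5.0,0.3,0.4,16.9,-0.022],[4.0,0.3,0.4,16.9,-0.022],[4.0,0.3,0.4,16.9,-0.022],[4.0,0.3,0.4,16.9,-0.022],[4.0,0.3,0.4,15.9,-0.022],[4.0,0.3,0.4,12,-0.022],[4.0,0.3,0.4,8.5,-0.022],[4.0,0.3,0.4,8.5,-0.022],[4.0,0.3,0.4,8.5,-0.022]],
  ],
  force=30,
)

```text
time: 42.58
position: [0.6379, 0.083, 0.1025]
eef_rot: [0.555, 0.832, -0.001, -0.001]
contact_force: [1.1, 0.1, -4.2]
grip_width: 0.566
```

```bash
python3 -c "
from h import *
feel(10);s,c=wsnap('wC2');go(.4258,.3049,.027,193.6)"
```

```text
tool F [-0.06  0.14  3.35] M [ 0.0495 -0.0184  0.0046] sem [0.0099 0.0063 0.0083] t 43.02
inc cm [ 28.66 -11.14   7.76] turn -1.414 t 43.12 pos [0.6387 0.083  0.1045] yaw 112.6 tilt 0.01
```

View pics/wC2.png

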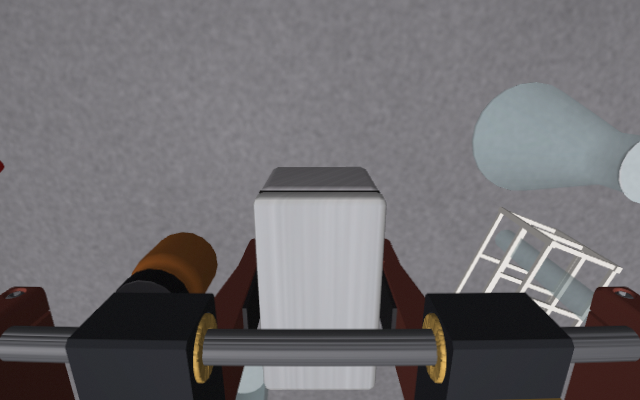

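The level reading against the empty-hand baseline is only +0.014, which suggests solid. Now the to-and-fro tilts at the slab edges.

>>> servo_tool(
  increments=[
    [[4.0,3,-1,0,-0.12],[4.0,8,-3,0,-0.3],[4.0,13,-5,0,-0.48],[4.0,18,-7,0,-0.66],[4.0,23,-9,0,-0.84],[4.0,28,-11,0,-1.02],[4.0,28.7,-11.1,1,-1.2],[4.0,28.7,-11.1,3,-1.38],[4.0,28.7,-11.1,5,-1.414],[4.0,28.7,-11.1,6.2,-1.414],[4.0,28.7,-11.1,6.5,-1.414],[4.0,28.7,-11.1,6.8,-1.414],[4.0,28.7,-11.1,7.1,-1.414],[4.0,28.7,-11.1,7.4,-1.414],[4.0,28.7,-11.1,7.7,-1.414],[4.0,28.7,-11.1,7.8,-1.414],[4.0,28.7,-11.1,7.8,-1.414]],
  ],
  force=8,
)

```text
time: 45.25
position: [0.4267, 0.3053, 0.0287]
eef_rot: [-0.117, 0.993, 0.0, 0.001]
contact_force: [-4.2, -3.5, 4.1]
grip_width: 0.571
```

>>> servo_tool(
  increments=[
    [[4.0,0,0,0,0],[4.0,0,0,-1,0],[4.0,0,0,-4,0],[4.0,0,0,-6.3,0],[4.0,0,0,-6.3,0],[4.0,0,0,-6.3,0]],
  ],
  force=30,
)

```text
time: 46.0
position: [0.4259, 0.3052, 0.0888]
eef_rot: [-0.118, 0.993, -0.0, -0.0]
contact_force: [-0.1, -0.1, -4.4]
grip_width: 0.57
```

```bash
python3 -c "
from h import *
feel(10);s,c=wsnap('wC3');go(.6135,.422,.085,193.6)"
```

```text
tool F [-0.01 -0.15  3.51] M [-0.0401 -0.0365 -0.0036] sem [0.0057 0.0074 0.0088] t 46.45
inc cm [-20.97   6.93   0.45] turn -0.0 t 46.55 pos [0.426  0.3054 0.0895] yaw -166.4 tilt 0.01
```

View pics/wC3.png

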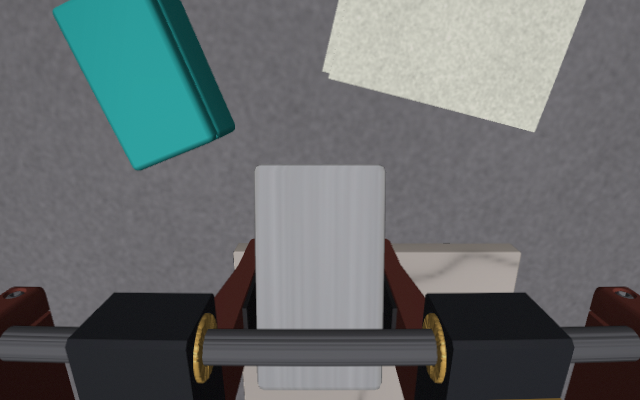

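About +17° and the moment is −0.037, little change. Now the reverse tilt at the far edge.

>>> servo_tool(
  increments=[
    [[4.0,-5,1.7,0,0],[4.0,-10.5,3.5,0,0],[4.0,-16,5.4,0,0],[4.0,-21,7,0,0],[4.0,-21,7,1,0],[4.0,-21,7,2.7,0],[4.0,-21,7,3.4,0],[4.0,-21,7,4.0,0],[4.0,-21,7,4.5,0],[4.0,-21,7,5,0],[4.0,-21,7,5.5,0],[4.0,-21,7,6,0],[4.0,-21,7,6.4,0],[4.0,-21,7,6.7,0],[4.0,-21,7,6.8,0],[4.0,-21,7,6.8,0]],
  ],
  force=7,
)

```text
time: 48.55
position: [0.6148, 0.4232, 0.0229]
eef_rot: [-0.118, 0.993, 0.001, 0.002]
contact_force: [5.4, 1.1, 4.0]
grip_width: 0.567
```

>>> servo_tool(
  increments=[
    [[4.0,0,0,0,0],[4.0,0,0,-1,0],[4.0,0,0,-4,0],[4.0,0,0,-6.8,0],[4.0,0,0,-6.8,0],[4.0,0,0,-6.8,0]],
  ],
  force=30,
)

```text
time: 49.3
position: [0.6127, 0.4224, 0.0873]
eef_rot: [-0.118, 0.993, -0.001, -0.002]
contact_force: [-0.8, -0.3, -4.6]
grip_width: 0.57
```

```bash
python3 -c "
from h import *
feel(10);s,c=wsnap('wC4');go(.5114,.3977,.035,193.6)"
```

```text
tool F [0.22 0.05 3.42] M [-0.0453  0.0061 -0.0092] sem [0.0103 0.0084 0.0118] t 49.75
inc cm [10.53 -0.03  5.46] turn -0.0 t 49.85 pos [0.6137 0.4228 0.0896] yaw -166.4 tilt 0.0
```

View pics/wC4.png

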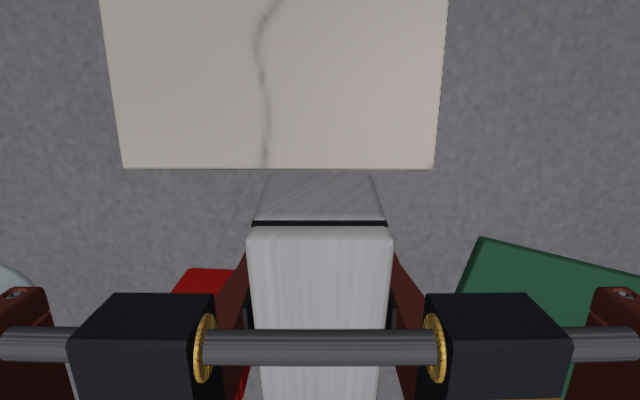

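Jar C's moment swings only 0.04 N m, against 0.13 for A and B, so **jar C is solid**. It goes on the slab.

>>> servo_tool(
  increments=[
    [[4.0,5.5,0,0,0],[4.0,10.5,0,1.5,0],[4.0,10.5,0,3.4,0],[4.0,10.5,0,4.2,0],[4.0,10.5,0,4.5,0],[4.0,10.5,0,4.7,0],[4.0,10.5,0,4.9,0],[4.0,10.5,0,5.1,0],[4.0,10.5,0,5.3,0],[4.0,10.5,0,5.5,0],[4.0,10.5,0,5.7,0],[4.0,10.5,0,5.9,0],[4.0,10.5,0,5.9,0]],
  ],
  force=6,
)

```text
time: 51.48
position: [0.5115, 0.3983, 0.0308]
eef_rot: [-0.118, 0.993, 0.0, 0.0]
contact_force: [-3.7, -0.5, 2.7]
grip_width: 0.572
```

```bash
python3 -c "
from h import *
s,c=wsnap('wC5');go(.5114,.3977,.035,193.6)
print(s['contact_force'])"
```

```text
inc cm [ 0.02 -0.06 -0.42] turn 0.0 t 51.52 pos [0.5115 0.3983 0.0308] yaw -166.4 tilt 0.02
[-3.70230531 -0.52955107  2.69238077]
```

View pics/wC5.png

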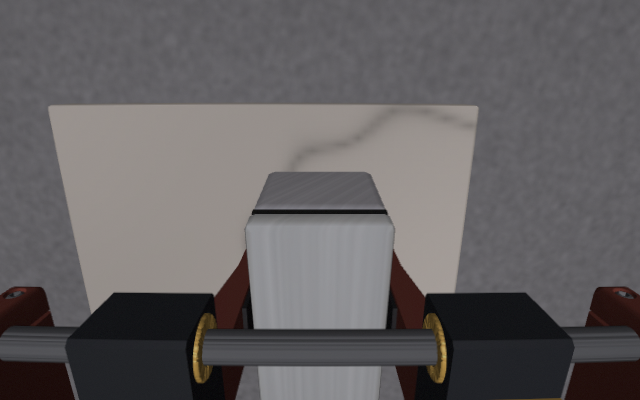

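>>> servo_tool(
  increments=[
    [[4.0,0,0,0.15,0],[4.0,0,0,0.3,0],[4.0,0,0,0.45,0],[4.0,0,0,0.6,0],[4.0,0,0,0.75,0],[4.0,0,0,0.85,0],[4.0,0,0,0.85,0]],
  ],
  force=5,
)

```text
time: 52.4
position: [0.5129, 0.3986, 0.0238]
eef_rot: [-0.118, 0.993, 0.001, 0.002]
contact_force: [-1.1, -0.3, 7.0]
grip_width: 0.569
```

```bash
python3 -c "
from h import *
s,c=wsnap('wC6');go(.5114,.3977,.035,193.6)
print(s['contact_force'])"
```

```text
inc cm [ 0.17 -0.05 -1.12] turn -0.0 t 52.45 pos [0.513  0.3986 0.0238] yaw -166.4 tilt 0.22
[-1.10450715 -0.30585956  6.97535706]
```

View pics/wC6.png

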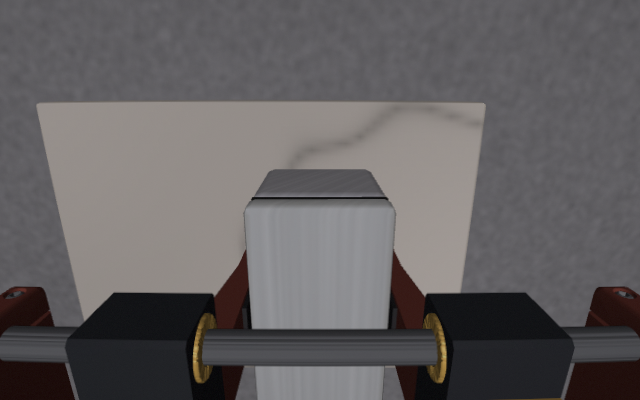

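It is flat on the slab (7 N down, sideways force gone). I'll bleed off the grip, release and rise.

>>> servo_tool(
  increments=[
    [[4.96,0,0,-0.1,0],[5.0,0,0,-0.1,0],[5.02,0,0,-0.1,0],[5.06,0,0,-0.1,0],[5.3,0,0,-0.1,0],[6.2,0,0,-0.1,0],[6.2,0,0,-1,0],[6.2,0,0,-4,0],[6.2,0,0,-9,0],[6.2,0,0,-15,0],[6.2,0,0,-17,0],[6.2,0,0,-17,0]],
  ],
  force=3,
)

```text
time: 53.95
position: [0.5123, 0.3985, 0.1943]
eef_rot: [-0.118, 0.993, 0.001, 0.002]
contact_force: [1.3, -0.2, -0.4]
grip_width: 0.707
```

```bash
python3 -c "
from h import *
s,c=wsnap('wC7');a=snap('scene','sF');b=snap('side','dF');print(s['time'],s['contact_force'])
A=cv2.resize(a['frame'][90:300,140:460],None,fx=2.4,fy=2.4);cv2.imwrite('pics/sFz.png',A[:,:,::-1])"
```

```text
53.95 [ 1.32290366 -0.15950544 -0.36527016]
```

View pics/wC7.png

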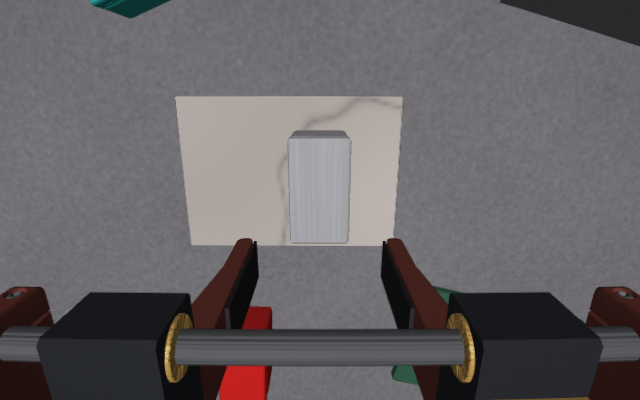

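View pics/sFz.png

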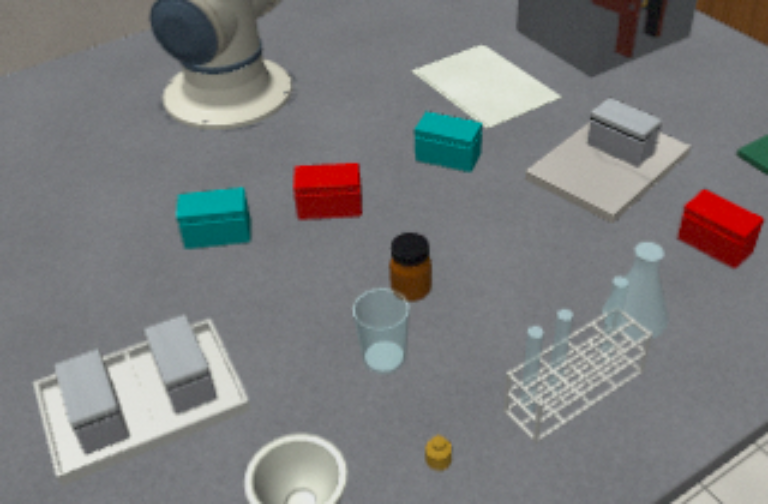

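View pics/dF.png

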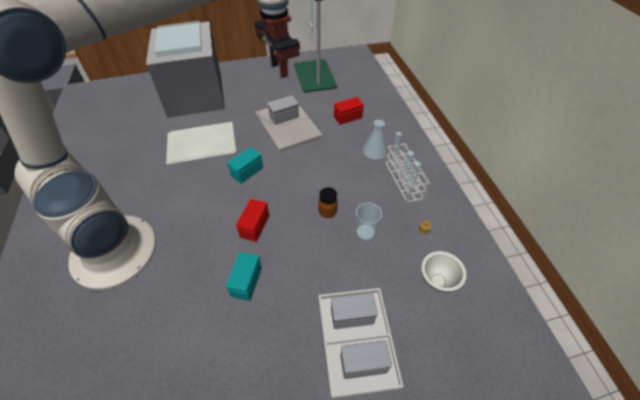

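The final pictures show two jars upright in the tray compartments (side view (354,310) and (366,357)) and one upright on the slab (284,108). The other objects look unmoved, so I'm handing in.

```bash
python3 -c "
from rig import env
print(env.finish_job(), env.read_state()['time'])"
```

```text
the job is handed in; nothing more can be done
the job is handed in; nothing more can be done
```

The job is handed in at about 54 s. Jars A and B held a loose ball and stand in the tray's two compartments. Jar C was solid and stands on the slab. Which of jar_1 to jar_3 each one is cannot be told from the pictures.

**Tilting:** The tool cannot pitch, so I held each jar loosely and pressed one end on a fixed 18 mm tray or slab edge, so that it turned between the pads. Each jar went roughly 14–20° one way and then the other, and I lifted it clear to read the wrist moment after each tilt.

**Sorting:** The lengthwise moment changed by 0.135 N m for A and 0.128 N m for B between the two tilts, but only 0.043 N m for C.

**Readings that disagreed:** The moment readings carried a bias of about 0.03–0.05 N m that changed with the arm's pose, so B's level readings were ambiguous. I settled B with an extra test: held level, a quick slide with a sharp stop changed its moment by 0.097 N m. A and C did not get that test; C's level reading was only 0.014 N m above the empty hand.

**Last checks:**
- The final pictures show all three jars upright and inside their targets, with the gripper clear.
- The glassware, mortar, weight and look-alikes appear unmoved, judged by eye from the pictures.
- The jars rode up in the pads while being pressed. I set B down and re-gripped it on the slab before moving it to the tray.

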